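# Fit the snap ring on the idler wheel's shaft

## Robot

A 7-joint arm with a two-finger parallel gripper is mounted at the origin on the work surface. World frame = base frame: x ahead of the robot, y to its left, z up, the work surface at z = 0. Lengths are in m, angles in rad, forces in N, time in s.
With the tool pointing down it reaches from about 0.4 to 0.85 m from the base axis. Payload 6.9 kg.
Tool frame: the origin (TCP) lies midway between the tips of the shut fingers; the grasp point (between the pads) lies 19 mm behind it (robot.pinch_z is the distance from the TCP to the grasp point, in m); z points along the fingers, y is the line along which they close (so a half turn about z gives the same grasp; the last joint's range is limited). The gripper opens to 85 mm and grips with 20 to 120 N. Pads are 22 mm wide; open, the fingers measure 114 mm over their backs; the gripper's body (76 mm by 85 mm) begins 54 mm behind the grasp point. The pads swing forward as they close: fully open they stand 13 mm farther back than shut.
Start: joints at [1.369, 0.507, -0.238, 1.5, 0.126, 1.149, -0.155], TCP at [0.189, -0.596, 0.231] pointing down, gripper open.
Joint ranges: [-3.08, 3.08], [-0.24, 2.05], [-1.43, 1.35], [0, 2.5], [-1.52, 4.66], [0.17, 1.96], [-2.89, 2.89]. Speed limits (rad/s): [2.39, 2.39, 3.14, 3.14, 3.14, 3.14, 3.14].

## Interface

Orientations are given as a 3x3 rotation matrix whose columns are the frame's x, y, z axes.
In Python, from bench import robot, imaging gives the robot as it stands. The module is installed in compiled form; this text tells all that it offers.
- The arm moves only by the shell command python3 -m creep 'ROWS'. ROWS is JSON, a list of rows, each an object of numbers: "rx", "ry", "rz": the turn, a rotation vector about the world's x, y, z in rad; "tx", "ty", "tz": the shift along the world's x, y, z in cm; "grip": the closure, from -1 (fully open) to 1 (shut). In form: [{"rx": .., "ry": .., "rz": .., "tx": .., "ty": .., "tz": .., "grip": ..}, ...]. A call has 1 to 20 rows; each row is the pose to reach, as a shift and turn from the pose commanded when the call began; what a row does not reach only later rows make up. A row lasts 1/10 s, in which the tool goes at most 50 mm and 8.59 degrees, less where a joint would pass 70% of its speed; a pose out of reach is approached as far as the arm can. A call with a gripper value outside its range is refused whole. The fingers move at their own pace and stop on an object; the grip force is fixed at half the most. Time passes only in rows, so rows that repeat a pose let the fingers close. It gives the time, the measured TCP pose, the force, the opening and the grip force at its end, in the units of the state.
- robot.read_state(): the state, without advancing time (a new reading comes with each control period).
- imaging.grab_frame(name): name is "side" or "top" or "wrist"; returns a dict with "color" (384x512x3 uint8, red, green, blue), "depth" (384x512 float32, m along the optical axis (not along the pixel's ray), 0 where there is no reading), "fx", "fy", "cx", "cy" (pixels), "T" (4x4, takes a point from camera to world coordinates). Camera axes: x right, y up, looking along -z (the intrinsics and any distortion apply to the point x, -y, -z); pixel columns grow to the right and rows downward; lengths in m; the calibration is good to about 2 mm. The wrist camera is an equidistant fisheye: a pixel r from the principal point sees the ray r / f radians off the axis. A picture is of the moment at which its call begins.
- robot.job_done(): hands the job in; it is judged then, once.
The state is a dict: "time": time; "joint_positions": joint angles; "joint_velocities": joint speeds; "tau": joint torques, N m; "position": TCP position; "tool_rot": TCP orientation; "force": force on the tool from outside, world axes, zero at the start; "torque": the same for the moment, N m; "grip_width": finger opening in m; "grasp_force": force on a finger pad.
Only numpy, scipy, OpenCV 4.12 (cv2) and the standard library are available. Lean on these libraries where they do the work, as an engineer would, in place of code of your own. Each camera call takes 0.05 s, during which the arm holds its last target. There are 200 camera calls.

## Task

Take the snap ring pliers from their cradle, put both tips in the eyes of the snap ring on its stand, spread it and lift it off. Lower it, still spread, over the shaft of the toothed wheel down onto the boss and let it contract into the groove, then pull the tips out and lay the pliers back on their cradle as they were. Handle the ring only with the pliers, never with the fingers, and leave everything else on the bench where it is.

Things in the scene. Friction and masses are not known exactly. Their poses are not given: they have to be found in the camera images.
- ring: Snap ring, bare steel, 5 mm thick, 105 x 72 mm, 80 g, flat on the stand. Origin: centre of the round part, on the underside; z up; eyes to -x. Arms turn about a pin at x = +40 mm, both alike, and spring shut. Inside 56 mm across when relaxed; spread 0.15 rad or more, the shaft passes with 2 to 3 mm to spare, its axis best at the ring's origin. Any heading on the shaft is right.
- spread_L (a joint): Angle of the ring's left (+y) arm, rad: 0 relaxed, grows as it is spread; about 0.17 with the pliers squeezed to their stop in the eyes. The spring pulls it shut (about 7 N per eye at 0.17 rad).
- spread_R (a joint): Angle of the ring's right (-y) arm, rad, as for the left one.
- eye_L (a point): Centre of the hole in the ring's left eye, at the ring's underside. The eye is a flat lug 22 x 18 mm, its through hole 14 mm along x and 10 mm along y. Relaxed: x = -44 mm, y = +17 mm in the ring's frame.
- eye_R (a point): The same of the right eye. Relaxed: x = -44 mm, y = -17 mm in the ring's frame.
- pliers: Snap ring pliers lying flat on the cradle, tips to +x, black grips to -x, 170 mm long, 0.23 kg. Origin: on the pivot axis at the underside; z up. Squeezing the grips spreads the tips; a return spring opens them. Slightly squeezed, the tips enter the relaxed eyes when pliers and ring have the same heading and the pliers' origin is at x = -112 mm, y = 0 of the ring.
- squeeze_L (a joint): Angle of the left lever of the pliers, rad: 0 free, 0.315 squeezed to the stop. Both levers turn alike. With the ring, reaching the stop takes 20 to 25 N on the grips.
- pliers_grip (a point): Middle between the grips, 50 mm behind the pivot, 10 mm above the underside. Grips: flat bars 20 mm high, x = -95 to -30 mm; across (along y) 63 mm free here (wider to the rear), parallel at 54 mm, about 33 mm at the stop (wider to the front). Rubber-faced. Return spring about 8 N: they can be held and carried part squeezed; at 55 to 60 mm the tips still fit the relaxed eyes.
- tip_L (a point): Root of the left tip: a round pin 4.4 mm thick, pointed, 14 mm long, straight down (pliers z = 0 to -14 mm) from the flat underside of the jaw end, which rests on top of the eye. In the pliers' frame x = 68, y = 13.5 mm free; about x = 61, y = 34 mm at the stop.
- tip_R (a point): The same of the right tip (-y).
- hub: Toothed steel wheel on an upright stub shaft, fixed. Base plate 130 x 130 x 18 mm; wheel 116 mm across up to z = 48 mm; smooth boss 72 mm across up to z = 70; groove 54.6 mm across, z = 70 to 79; shaft end 60 mm across, z = 79 to 90, then a cone to 49 mm across at z = 97. Origin: centre of its underside.
- groove (a point): On the shaft axis at the boss's upper face, which is the bottom of the groove (oiled): the seated ring's underside lies on it.
- stand: Fixed dark steel ring stand, 140 x 100 mm, top at z = 35 mm. The ring lies centred over its origin, eyes to -x, round a low post 30 mm across, 10 mm high. A cross slot under the eyes (x = -55.5 to -31.5 mm, 15 mm deep) lets the tips pass through. Origin: on the table, under the ring's centre.
- cradle: Fixed low plywood pliers cradle: front rest under the pivot (x = -10 to 30 mm, 44 mm wide), rear rest under the grips' ends (x = -97 to -83 mm, 64 mm wide), both with top at z = 30 mm; base 60 mm wide, 12 mm high. Origin: on the table, under the pivot; the tips belong to +x.
- cradle_seat (a point): Top of the cradle's front rest, where the pliers' origin belongs.
- cradle_grip (a point): Where pliers_grip is when the pliers lie in the cradle.
- tape_roll: Bystander: roll of brown tape standing on its flat side, 90 mm across, 45 mm high. Origin: centre of its underside.
- bearing: Bystander: steel ball bearing lying flat, 62 mm across, 18 mm high. Origin: centre of its underside.
- small_carton: Bystander: closed carton 100 x 140 x 90 mm. Origin: centre of its underside.
- cleaner: Bystander: upright grey bottle, 60 mm across, 170 mm high. Origin: centre of its underside.
- clipboard: Bystander: clipboard 300 x 220 mm, about 16 mm high at its clip. Origin: centre of its underside.
- wrench: Bystander: open-ended wrench lying flat, 180 mm long. Origin: on its underside.
- grease_tin: Bystander: upright bare tin, 72 mm across, 60 mm high. Origin: centre of its underside.
There are look-alikes about, which are no part of the job. What is shaped like the pliers but blue or pink is not meant.

How it is judged:
On the way, in this order (a step that is already met when the one before it is completed fails the run):
1. the pliers are lifted from the cradle (z of pliers in the frame of cradle_seat above 0.015 m), for 0.1 s.
2. the ring, spread by the tips in its eyes, is lifted clear of the stand (value of joint each of spread_L, spread_R above 0.1 rad and distance between tip_L and eye_L below 0.016 m and distance between tip_R and eye_R below 0.016 m and z of ring in the frame of stand above 0.055 m), for 0.2 s.
3. the ring, still spread by the tips, is around the shaft at the level of the groove (value of joint each of spread_L, spread_R above 0.1 rad and distance between tip_L and eye_L below 0.016 m and distance between tip_R and eye_R below 0.016 m and horizontal distance between ring and groove below 0.012 m and z of ring in the frame of groove between -0.003 and 0.004 m), for 0.1 s.
4. the ring has contracted into the groove (horizontal distance between ring and groove below 0.004 m and z of ring in the frame of groove between -0.003 and 0.003 m and angle between ring's own z axis and vertical below 0.09 rad and value of joint each of spread_L, spread_R below 0.04 rad), for 0.2 s.
At the end, for the whole second after the job is handed in: Ring flat in the groove: centre within 4 mm of the shaft axis, underside within 3 mm of the boss, tilt under 0.09 rad, both arms under 0.04 rad. Pliers on the cradle, upright, tips as before: pivot within 20 mm, grips within 25 mm, height within 5 mm, tilt under 0.12 rad. Both at rest (all of step 4 and linear speed of each of ring, pliers below 0.02 m/s and horizontal distance between pliers and cradle_seat below 0.02 m and horizontal distance between pliers_grip and cradle_grip below 0.025 m and z of pliers in the frame of cradle_seat between -0.005 and 0.005 m and angle between pliers's own z axis and vertical below 0.12 rad); the robot touches nothing.
It fails at once if the fingers touch the ring (contact force between the fingers and ring above 0.5 N).
It fails at once if a bystander is pushed more than 25 mm (distance of any of tape_roll, bearing, small_carton, cleaner, clipboard, wrench, grease_tin from where it was at the start of the episode above 0.025 m).
It also fails if it takes over 58 s, if anything falls off the work surface, if the arm or the gripper's body presses on something with over 40 N, if the wrist force passes 120 N, or if a joint passes its speed limit or range.

## Working session

There is one attempt and no reset: what is moved stays moved. The work goes in short steps, Python scripts to look and compute and a shell command to move; the robot and the scene stay as the last step left them, time stands still between calls to the robot, and variables do not carry over. Pictures are saved under pics/ and viewed, at most 10 in all, crops included, and the job is handed in when it is done.

```bash
mkdir -p pics; cat > h.py <<'E'
import numpy as np, cv2
from bench import robot, imaging
def grab(n):
    f=imaging.grab_frame(n); np.savez('%s.npz'%n,**f); return f
def save(f,name): cv2.imwrite('pics/'+name,cv2.cvtColor(f['color'],cv2.COLOR_RGB2BGR))
def ray(f,u,v,fish=False):
    x=(u-f['cx'])/f['fx']; y=(v-f['cy'])/f['fy']
    if fish:
        r=np.hypot(x,y); s=np.sin(r)/max(r,1e-9); d=np.array([x*s,-y*s,-np.cos(r)])
    else: d=np.array([x,-y,-1.])
    T=np.array(f['T']); return T[:3,3],T[:3,:3]@d
def onz(f,u,v,z,fish=False):
    o,d=ray(f,u,v,fish); return o+d*(z-o[2])/d[2]
E
python3 - <<'E'
from h import *
for n in ('top','side'):
    f=grab(n); save(f,n+'0.png'); print(n,f['fx'],f['cx'],f['cy'],np.round(f['T'],3).tolist())
s=robot.read_state(); print(s['time'],s['position'],s['tool_rot'],s['grip_width'],robot.pinch_z)
E
```

```text
top 452.3493877150326 254.512153506409 194.51615419632606 [[0.012, 0.99, -0.142, 0.322], [-1.0, 0.013, 0.006, -0.019], [0.007, 0.142, 0.99, 1.404], [0.0, 0.0, 0.0, 1.0]]
side 477.4730919511827 261.65934152781387 189.3297046429907 [[-0.814, 0.441, -0.379, -0.024], [-0.581, -0.597, 0.553, 0.755], [0.018, 0.671, 0.742, 1.138], [0.0, 0.0, 0.0, 1.0]]
0.1 [ 0.1885545  -0.5954193   0.23053662] [[ 9.53298485e-01  3.02029401e-01 -4.89247025e-04]
 [ 3.02029797e-01 -9.53297354e-01  1.46844351e-03]
 [-2.28847795e-05 -1.54763215e-03 -9.99998802e-01]] 0.08554095237324523 0.0187
```

View pics/top0.png

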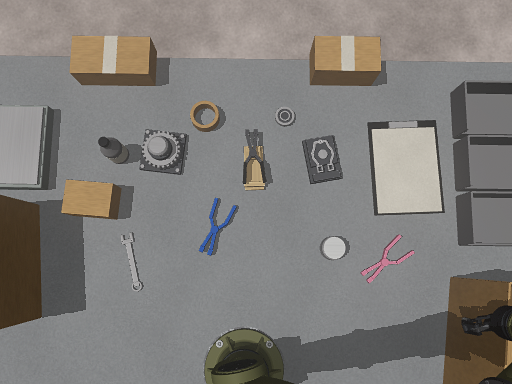

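View pics/side0.png

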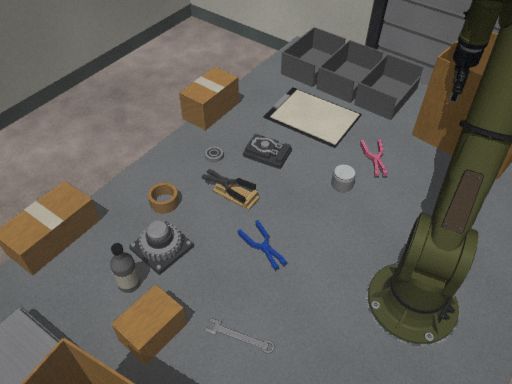

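```bash
python3 - <<'E'
from h import *
f=np.load('top.npz'); c=cv2.cvtColor(f['color'],cv2.COLOR_RGB2BGR)
a=c[120:200,225:355]; b=c[120:185,130:200]
a=cv2.resize(a,None,fx=6,fy=6,interpolation=cv2.INTER_CUBIC)
cv2.imwrite('pics/crop1.png',a)
for n,u,v,z in [('pivot',254,155,.04),('ringc',322,155,.04),('hubtop',161,146,.097)]:
    print(n,onz(f,u,v,z), f['depth'][v,u])
E
```

```text
pivot [ 0.64057316 -0.02372311  0.04      ] 1.3860706
ringc [ 0.64344318 -0.23368796  0.04      ] 1.390335
hubtop [0.65075622 0.25200779 0.097     ] 1.3410312
```

View pics/crop1.png

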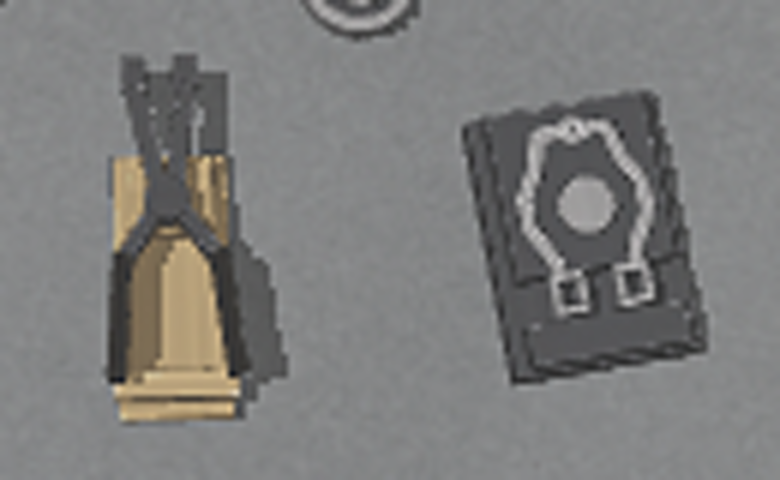

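```bash
python3 -m creep '[{"tx":40,"ty":57,"rz":-0.25},{"tx":40,"ty":57,"rz":-0.25},{"tx":40,"ty":57,"rz":-0.25},{"tx":40,"ty":57,"rz":-0.25},{"tx":40,"ty":57,"rz":-0.25},{"tx":40,"ty":57,"rz":-0.25},{"tx":40,"ty":57,"rz":-0.25},{"tx":40,"ty":57,"rz":-0.25},{"tx":40,"ty":57,"rz":-0.25},{"tx":40,"ty":57,"rz":-0.25},{"tx":40,"ty":57,"rz":-0.25},{"tx":40,"ty":57,"rz":-0.25},{"tx":40,"ty":57,"rz":-0.25},{"tx":40,"ty":57,"rz":-0.25},{"tx":40,"ty":57,"rz":-0.25},{"tx":40,"ty":57,"rz":-0.25},{"tx":40,"ty":57,"rz":-0.25},{"tx":40,"ty":57,"rz":-0.25},{"tx":40,"ty":57,"rz":-0.25},{"tx":40,"ty":57,"rz":-0.25}]'
python3 - <<'E'
from h import *
f=grab('wrist'); save(f,'w1.png'); print(f['fx'],f['cx'],f['cy'],np.round(f['T'],3).tolist())
E
```

```text
297.3186396354542 252.75535290822893 191.4024943389156 [[0.301, 0.906, 0.298, 0.265], [-0.954, 0.287, 0.091, -0.572], [-0.003, -0.312, 0.95, 0.373], [0.0, 0.0, 0.0, 1.0]]validation failed for argument at $[0]...
```

View pics/w1.png

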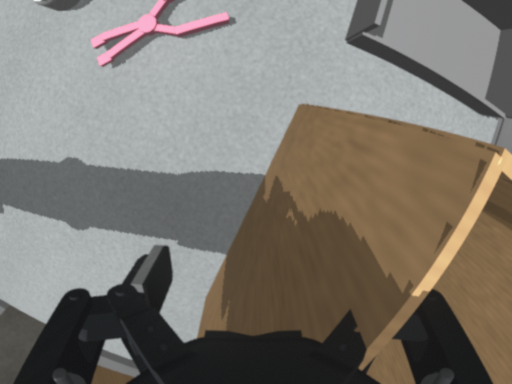

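```bash
python3 -m creep '[{"rx":0,"ry":0,"rz":0,"tx":0,"ty":0,"tz":5,"grip":-1},{"rx":0,"ry":0,"rz":-0.25,"tx":40,"ty":57,"tz":3,"grip":-1},{"rx":0,"ry":0,"rz":-0.25,"tx":40,"ty":57,"tz":3,"grip":-1},{"rx":0,"ry":0,"rz":-0.25,"tx":40,"ty":57,"tz":3,"grip":-1},{"rx":0,"ry":0,"rz":-0.25,"tx":40,"ty":57,"tz":3,"grip":-1},{"rx":0,"ry":0,"rz":-0.25,"tx":40,"ty":57,"tz":3,"grip":-1},{"rx":0,"ry":0,"rz":-0.25,"tx":40,"ty":57,"tz":3,"grip":-1},{"rx":0,"ry":0,"rz":-0.25,"tx":40,"ty":57,"tz":3,"grip":-1},{"rx":0,"ry":0,"rz":-0.25,"tx":40,"ty":57,"tz":3,"grip":-1},{"rx":0,"ry":0,"rz":-0.25,"tx":40,"ty":57,"tz":0,"grip":-1},{"rx":0,"ry":0,"rz":-0.25,"tx":40,"ty":57,"tz":0,"grip":-1},{"rx":0,"ry":0,"rz":-0.25,"tx":40,"ty":57,"tz":0,"grip":-1},{"rx":0,"ry":0,"rz":-0.25,"tx":40,"ty":57,"tz":0,"grip":-1},{"rx":0,"ry":0,"rz":-0.25,"tx":40,"ty":57,"tz":0,"grip":-1},{"rx":0,"ry":0,"rz":-0.25,"tx":40,"ty":57,"tz":0,"grip":-1},{"rx":0,"ry":0,"rz":-0.25,"tx":40,"ty":57,"tz":0,"grip":-1},{"rx":0,"ry":0,"rz":-0.25,"tx":40,"ty":57,"tz":0,"grip":-1},{"rx":0,"ry":0,"rz":-0.25,"tx":40,"ty":57,"tz":0,"grip":-1}]'
python3 - <<'E'
from h import *
f=grab('wrist'); save(f,'w2.png'); print(np.round(f['T'],3).tolist())
E
```

```text
time: 1.95
position: [0.5882, -0.0273, 0.231]
tool_rot: [[0.998, 0.055, -0.001], [0.055, -0.998, -0.001], [-0.001, 0.001, -1.0]]
force: [0.2, 0.6, -0.4]
grip_width: 0.0855
grasp_force: 0.0
[[0.054, 0.948, 0.312, 0.668], [-0.999, 0.052, 0.017, -0.023], [-0.0, -0.313, 0.95, 0.374], [0.0, 0.0, 0.0, 1.0]]
```

View pics/w2.png

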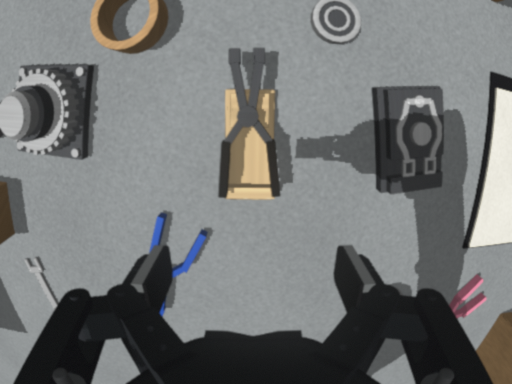

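```bash
python3 - <<'E'
from h import *
f=np.load('wrist.npz'); c=cv2.cvtColor(f['color'],cv2.COLOR_RGB2BGR)
a=cv2.resize(c[40:205,205:300],None,fx=3.6,fy=3.6,interpolation=cv2.INTER_CUBIC)
b=cv2.resize(c[80:195,365:450],None,fx=4.5,fy=4.5,interpolation=cv2.INTER_CUBIC)
o=np.zeros((600,800,3),np.uint8); o[:a.shape[0],:a.shape[1]]=a; o[:b.shape[0],400:400+b.shape[1]]=b; cv2.imwrite('pics/crop2.png',o)
w=lambda p,u,v:0
E
```

```text
(no output)
```

View pics/crop2.png

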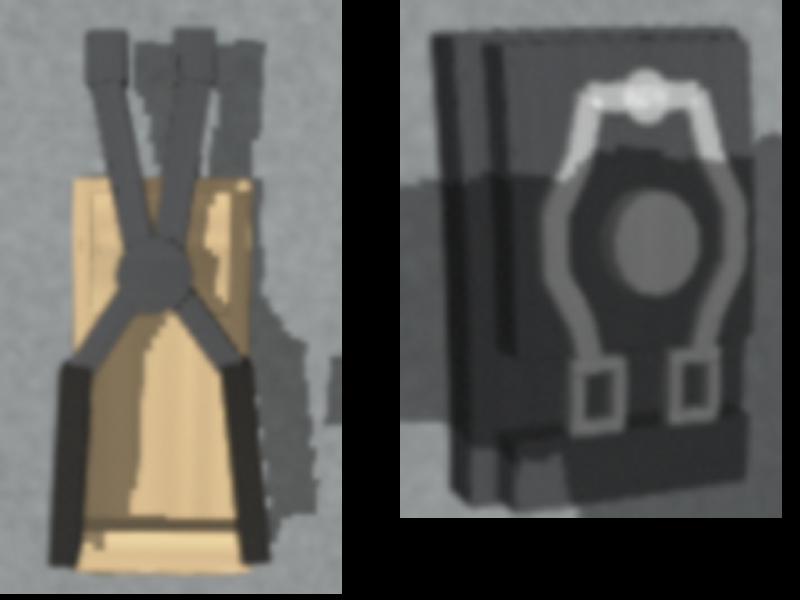

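```bash
cat > m.py <<'E'
from h import *
w=np.load('wrist.npz'); t=np.load('top.npz')
W=lambda u,v,z: onz(w,u,v,z,True)[:2]
a=lambda x,y:(x/3.6+205,y/3.6+40); b=lambda x,y:((x-400)/4.5+365,y/4.5+80); c=lambda x,y:(x/6+225,y/6+120)
E
python3 - <<'E'
from m import *
hd=lambda d:np.arctan2(d[1],d[0])
piv=W(*a(155,273),.052); tips=(W(*a(107,60),.04)+W(*a(195,55),.04))/2
rear=(W(*a(50,565),.05)+W(*a(270,560),.05))/2; fr=(W(*a(62,365),.05)+W(*a(250,360),.05))/2
print('pliers',piv,tips,rear,fr,hd(tips-rear),hd(tips-fr), np.linalg.norm(W(*a(62,365),.05)-W(*a(250,360),.05)),np.linalg.norm(tips-piv))
for n,F,e1,e2,p in [('w',W,b(598,395),b(693,385),b(645,97)),('t',lambda u,v,z:onz(t,u,v,z)[:2],c(570,292),c(635,283),c(573,128))]:
    E=(F(*e1,.04)+F(*e2,.04))/2; P=F(*p,.04); d=P-E; print(n,'ring c',E+d*44/84,'h',hd(d),'len',np.linalg.norm(d),np.linalg.norm(F(*e1,.04)-F(*e2,.04)))
print('top piv',onz(t,*c(172,198),.05), 'rear',(onz(t,*c(118,380),.05)+onz(t,*c(240,375),.05))/2)
# depth checks
for u,v in [(248,116),(222,180),(415,120)]: print(w['depth'][v,u])
E
```

```text
pliers [ 0.6470979  -0.01877091] [ 0.7137261  -0.01380717] [ 0.55543384 -0.02491865] [ 0.61978391 -0.02040454] 0.07008100614564157 0.0701128302964688 0.05735177328238525 0.06681284868079573
w ring c [ 0.64645789 -0.2338558 ] h 0.17494824866338607 len 0.08334557935153707 0.03343086798840375
t ring c [ 0.64684116 -0.23629111] h 0.17025374333800392 len 0.08503370356681496 0.033797476095426826
top piv [ 0.6444937  -0.02259073  0.05      ] rear [ 0.55161892 -0.02727273  0.05      ]
0.3132331
0.33682895
0.32644534
```

```bash
python3 -m creep '[{"rx":0,"ry":0,"rz":0.015,"tx":0.9,"ty":0.4,"tz":-5,"grip":-1},{"rx":0,"ry":0,"rz":0.015,"tx":0.9,"ty":0.4,"tz":-10,"grip":-1},{"rx":0,"ry":0,"rz":0.015,"tx":0.9,"ty":0.4,"tz":-15,"grip":-1},{"rx":0,"ry":0,"rz":0.015,"tx":0.9,"ty":0.4,"tz":-19,"grip":-1},{"rx":0,"ry":0,"rz":0.015,"tx":0.9,"ty":0.4,"tz":-21.3,"grip":-1},{"rx":0,"ry":0,"rz":0.015,"tx":0.9,"ty":0.4,"tz":-21.3,"grip":-1},{"rx":0,"ry":0,"rz":0.015,"tx":0.9,"ty":0.4,"tz":-21.3,"grip":-0.33},{"rx":0,"ry":0,"rz":0.015,"tx":0.9,"ty":0.4,"tz":-21.3,"grip":-0.33},{"rx":0,"ry":0,"rz":0.015,"tx":0.9,"ty":0.4,"tz":-21.3,"grip":-0.33},{"rx":0,"ry":0,"rz":0.015,"tx":0.9,"ty":0.4,"tz":-21.3,"grip":-0.33},{"rx":0,"ry":0,"rz":0.015,"tx":0.9,"ty":0.4,"tz":-21.3,"grip":-0.33},{"rx":0,"ry":0,"rz":0.015,"tx":0.9,"ty":0.4,"tz":-21.3,"grip":-0.33}]'
```

```text
time: 3.2
position: [0.5984, -0.0219, 0.022]
tool_rot: [[0.997, 0.071, 0.003], [0.071, -0.997, -0.0], [0.003, 0.001, -1.0]]
force: [-5.9, 0.2, 13.8]
grip_width: 0.0569
grasp_force: 12.6
```

```bash
python3 -m creep '[{"rx":0,"ry":0,"rz":0,"tx":0,"ty":0,"tz":2,"grip":-0.33},{"rx":0,"ry":0,"rz":0,"tx":0,"ty":0,"tz":5,"grip":-0.33},{"rx":0,"ry":0,"rz":0,"tx":0,"ty":0,"tz":10,"grip":-0.33},{"rx":0,"ry":0,"rz":0,"tx":0,"ty":0,"tz":13,"grip":-0.33},{"rx":0,"ry":0,"rz":0,"tx":0,"ty":0,"tz":13,"grip":-0.33},{"rx":0,"ry":0,"rz":0,"tx":0,"ty":0,"tz":13,"grip":-0.33}]'
python3 - <<'E'
from h import *
f=grab('wrist'); g=grab('side')
c=f['color'][20:330,130:400]; d=g['color'][120:230,170:300]
a=cv2.resize(c,None,fx=1.6,fy=1.6); b=cv2.resize(d,None,fx=2.8,fy=2.8,interpolation=cv2.INTER_CUBIC)
o=np.zeros((600,800,3),np.uint8); o[:a.shape[0],:a.shape[1]]=a; o[:b.shape[0],434:434+b.shape[1]]=b[:, :366]; cv2.imwrite('pics/c3.png',o[:,:,::-1])
E
```

```text
time: 3.8
position: [0.5981, -0.0222, 0.1502]
tool_rot: [[0.997, 0.071, 0.003], [0.071, -0.997, -0.001], [0.003, 0.001, -1.0]]
force: [0.3, 0.9, -2.2]
grip_width: 0.0576
grasp_force: 6.9
```

View pics/c3.png

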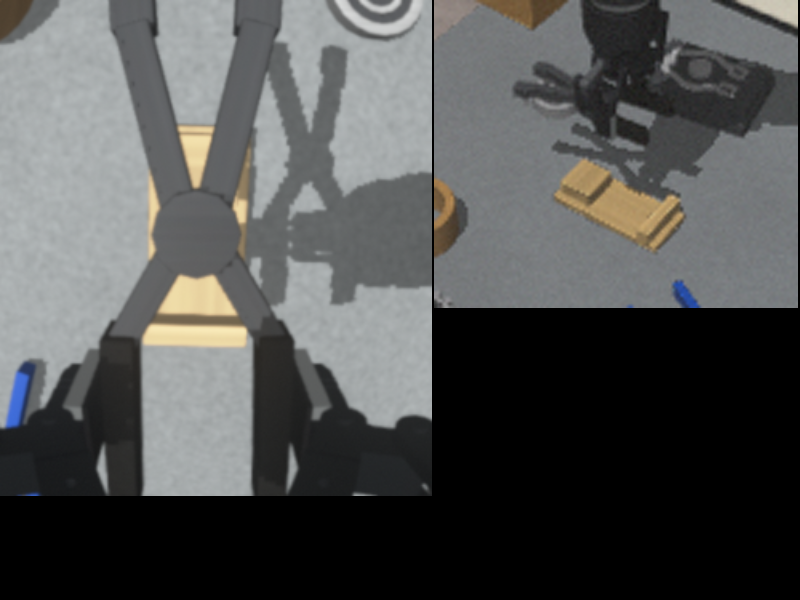

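```bash
cat >> h.py <<'E'
def dp(f,u,v,k=1):
    z=np.median(f['depth'][int(v)-k:int(v)+k+1,int(u)-k:int(u)+k+1]); o,d=ray(f,u,v,True); return o+d*z/-(d@np.array(f['T'])[:3,2])*-1 if False else o+d*z/abs(d@np.array(f['T'])[:3,2])
E
python3 - <<'E'
from h import *
f=np.load('wrist.npz'); P=lambda x,y:dp(f,x/1.6+130,y/1.6+20)
tcp=np.array([.5981,-.0222,.1502]); h=.071
R=np.array([[np.cos(h),np.sin(h),0],[-np.sin(h),np.cos(h),0],[0,0,1]])
for n,x,y in [('pivot',196,233),('jawL',132,15),('jawR',257,15),('jL',155,120),('jR',234,120),('gL',123,430),('gR',270,430),('gLf',123,350),('gRf',270,350)]:
    print(n,np.round(R@(P(x,y)-tcp)*1000,1))
E
```

```text
pivot [51.3  0.2 21.7]
jawL [111.5  18.    7.8]
jawR [111.6 -17.    7.2]
jL [80.7 11.  14.6]
jR [ 80.7 -10.   14. ]
gL [-7.4 22.2 27.3]
gR [ -7.5 -22.   27.1]
gLf [18.7 20.6 24.7]
gRf [ 18.6 -20.6  24.5]
```

```bash
python3 - <<'E'
from h import *
f=np.load('wrist.npz')
for n,u,v in [('cradle front top',248,101),('table left',160,110),('table l2',160,200),('tab mid',215,290),('table r',340,60)]: print(n,np.round(dp(f,u,v)*1000,1))
tcp=np.array([.5981,-.0222,.1502]); h=.071
R=np.array([[np.cos(h),np.sin(h),0],[-np.sin(h),np.cos(h),0],[0,0,1]])
for y in range(2,500,16):
    x=132+ (196-132)*(y-15)/218 if y<200 else (196 if y<270 else 124 if y>330 else None)
    if x is None: continue
    print(y,np.round(R@(dp(f,x/1.6+130,y/1.6+20,0)-tcp)*1000,1))
E
```

```text
cradle front top [674.1 -12.2  12.1]
table left [6.616e+02 7.580e+01 4.000e-01]
table l2 [5.655e+02 7.630e+01 1.000e-01]
tab mid [586.   -4.2 173.8]
table r [ 7.246e+02 -9.950e+01  2.000e-01]
2 [115.7  19.2   7.2]
18 [110.5  17.7   8.3]
34 [105.   15.9  12. ]
50 [100.2  14.5  12.6]
66 [95.7 13.3 12.5]
82 [91.2 12.  12.9]
98 [86.7 10.7 13.8]
114 [82.3  9.5 13.5]
130 [78.   8.2 14.9]
146 [73.7  6.9 15.2]
162 [69.4  5.7 16.3]
178 [65.   4.5 15.4]
194 [61.4  3.1 20.3]
210 [57.3  0.2 21.2]
226 [53.1  0.2 21.6]
242 [48.7  0.2 21.2]
258 [44.4  0.2 21.3]
338 [21.6 20.4 23. ]
354 [17.7 20.3 25.3]
370 [12.4 20.7 25.1]
386 [ 7.4 21.  25.7]
402 [ 2.5 21.2 26.8]
418 [-3.5 21.7 26.3]
434 [-8.7 21.9 27.5]
450 [-14.3  22.3  28.4]
466 [-20.7  22.7  28.8]
482 [-27.1  23.2  29.5]
498 [ 9.2 14.7 73.1]
```

```bash
python3 -m creep '[{"rx":0.012,"ry":-0.1,"rz":0.1,"tx":-2,"ty":-4,"tz":0,"grip":-0.33},{"rx":0.012,"ry":-0.1,"rz":0.1,"tx":-4,"ty":-8,"tz":0,"grip":-0.33},{"rx":0.012,"ry":-0.1,"rz":0.1,"tx":-6,"ty":-12,"tz":0,"grip":-0.33},{"rx":0.012,"ry":-0.1,"rz":0.1,"tx":-8,"ty":-16,"tz":0,"grip":-0.33},{"rx":0.012,"ry":-0.1,"rz":0.1,"tx":-10,"ty":-20,"tz":0,"grip":-0.33},{"rx":0.012,"ry":-0.1,"rz":0.1,"tx":-11,"ty":-23,"tz":-1,"grip":-0.33},{"rx":0.012,"ry":-0.1,"rz":0.1,"tx":-11,"ty":-24,"tz":-2,"grip":-0.33},{"rx":0.012,"ry":-0.1,"rz":0.1,"tx":-11,"ty":-24,"tz":-4,"grip":-0.33},{"rx":0.012,"ry":-0.1,"rz":0.1,"tx":-11,"ty":-24,"tz":-5,"grip":-0.33},{"rx":0.012,"ry":-0.1,"rz":0.1,"tx":-11,"ty":-24,"tz":-5,"grip":-0.33},{"rx":0.012,"ry":-0.1,"rz":0.1,"tx":-11,"ty":-24,"tz":-5,"grip":-0.33}]'
python3 - <<'E'
from h import *
f=grab('wrist'); c=f['color'][0:240,170:340]
cv2.imwrite('pics/c4.png',cv2.resize(c,None,fx=2.5,fy=2.5,interpolation=cv2.INTER_CUBIC)[:,:,::-1])
s=robot.read_state(); print(np.round(s['tool_rot'],3).tolist(),s['position'])
E
```

```text
time: 5.0
position: [0.488, -0.2608, 0.0981]
tool_rot: [[0.98, 0.173, 0.098], [0.172, -0.985, 0.018], [0.1, -0.001, -0.995]]
force: [0.7, -0.5, -1.9]
grip_width: 0.0566
grasp_force: 6.8
[[0.98, 0.172, 0.099], [0.172, -0.985, 0.017], [0.101, 0.0, -0.995]] [ 0.48833901 -0.26103115  0.09858105]
```

View pics/c4.png

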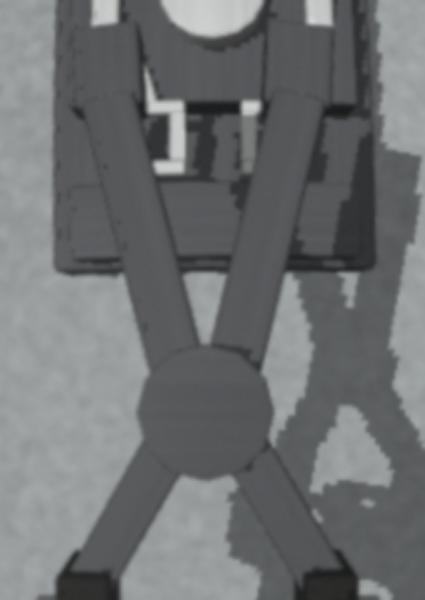

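```bash
cat > k.py <<'E'
from h import *
def fr(h):
    return np.array([[np.cos(h),np.sin(h),0],[-np.sin(h),np.cos(h),0],[0,0,1]])
E
python3 - <<'E'
from k import *
f=np.load('wrist.npz'); tcp=np.array([.48834,-.26103,.09858]); R=fr(.1735)
q=lambda x,y:(x/2.5+170,y/2.5)
D=lambda x,y:np.round(R@(dp(f,*q(x,y))-tcp)*1000,1); Z=lambda x,y,z=.04:np.round(R@(onz(f,*q(x,y),z,True)-tcp)*1000,1)
for n,x,y in [('pivot',205,413),('piv2',205,380),('jLend',108,60),('jRend',298,60),('jL0',125,130),('jL1',175,320),('jR0',285,130),('jR1',237,320),('gL',88,590),('gR',328,590)]: print(n,D(x,y))
for n,x,y in [('eyeL inner-back',185,172),('eyeL in front',185,102),('eyeR inner-back',242,172),('eyeR in front',242,102),('armL',105.5,12),('armR',318.5,12)]: print(n,Z(x,y))
print('post edge bottom',Z(212,38,.045), 'eye depth',D(178,150))
E
```

```text
pivot [48.5  0.8 22.7]
piv2 [54.2  0.8 22.6]
jLend [115.   19.   11.9]
jRend [115.2 -16.8  11. ]
jL0 [99.5 15.1 15.9]
jL1 [64.4  6.  18. ]
jR0 [ 99.4 -13.5  16.3]
jR1 [64.4 -4.8 18. ]
gL [16.7 22.  24.4]
gR [ 16.5 -21.5  24.1]
eyeL inner-back [106.1   6.6 -58.6]
eyeL in front [126.9   6.7 -58.6]
eyeR inner-back [106.1  -9.2 -58.6]
eyeR in front [126.9  -9.3 -58.6]
armL [156.4  29.7 -58.6]
armR [156.5 -31.6 -58.6]
post edge bottom [144.9  -0.9 -53.6] eye depth [112.5   8.6 -58.2]
```

```bash
python3 - <<'E'
from k import *
f=np.load('wrist.npz'); tcp=np.array([.48834,-.26103,.09858]); R=fr(.1735)
def fit(n,pts):
    P=np.array([R@(dp(f,x/2.5+170,y/2.5,0)-tcp)*1000 for x,y in pts]); A=np.c_[P[:,0],P[:,1],np.ones(len(P))]
    s,_,_,_=np.linalg.lstsq(A,P[:,2],rcond=None); print(n,np.round(s,3),'res',np.std(A@s-P[:,2]).round(2),P[:,0].min().round(),P[:,0].max().round(), 'meanz',P[:,2].mean().round(2))
g=lambda x0,x1,y0,y1:[(x,y) for x in np.arange(x0,x1,2.5) for y in np.arange(y0,y1,2.5)]
fit('disc',g(170,240,375,450))
ln=lambda xa,ya,xb,yb,w:[(xa+(xb-xa)*t+d,ya+(yb-ya)*t) for t in np.linspace(0,1,60) for d in (-w,-w/2,0,w/2,w)]
fit('jL',ln(119,110,172,335,10)); fit('jR',ln(293,110,240,335,10))
fit('rL',ln(140,475,98,555,10)); fit('rR',ln(272,475,312,555,10))
fit('eL',g(90,128,40,80)); fit('eR',g(280,318,40,80))
fit('table/stand top',g(90,240,195,240))
E
```

```text
disc [  0.879  -0.044 -19.34 ] res 10.1 42.0 65.0 meanz 23.62
jL [ 0.32  -1.798 11.475] res 7.2 62.0 104.0 meanz 17.47
jR [  1.2     6.085 -18.524] res 13.95 62.0 104.0 meanz 19.17
rL [-4.5000e-02  5.0000e-03  2.0993e+01] res 0.63 22.0 37.0 meanz 19.75
rR [  0.953  -0.687 -18.334] res 6.84 22.0 65.0 meanz 20.14
eL [ -1.554  -0.596 202.164] res 5.06 65.0 120.0 meanz 11.72
eR [ -1.586   0.548 203.679] res 5.11 65.0 120.0 meanz 11.66
table/stand top [-5.3500e+00  2.1200e-01  4.4682e+02] res 20.51 65.0 101.0 meanz -31.31
```

```bash
cat >> k.py <<'E'
def fit(f,R,tcp,n,pts):
    P=np.array([R@(dp(f,x,y,0)-tcp)*1000 for x,y in pts]); 
    for _ in range(4):
        P=P[abs(P[:,2]-np.median(P[:,2]))<6] if _==0 else P[abs(r)<max(1,2*np.std(r))]
        A=np.c_[P[:,0]-P[:,0].mean(),P[:,1]-P[:,1].mean(),np.ones(len(P))]; s=np.linalg.lstsq(A,P[:,2],rcond=None)[0]; r=A@s-P[:,2]
    print(n,np.round(s,3),'res',r.std().round(2),P[:,0].min().round(),P[:,0].max().round(),len(P))
g=lambda x0,x1,y0,y1:[(x,y) for x in range(int(x0),int(x1)+1) for y in range(int(y0),int(y1)+1)]
E
python3 - <<'E'
from k import *
f=np.load('wrist.npz'); tcp=np.array([.48834,-.26103,.09858]); R=fr(.1735)
q=lambda L:[(x/2.5+170,y/2.5) for x,y in L]
G=lambda *a:g(a[0]/2.5+170,a[1]/2.5+170,a[2]/2.5,a[3]/2.5)
ln=lambda xa,ya,xb,yb,w:q([(xa+(xb-xa)*t+d,ya+(yb-ya)*t) for t in np.linspace(0,1,60) for d in (-w,-w/2,0,w/2,w)])
F=lambda n,p:fit(f,R,tcp,n,p)
F('disc',G(170,240,375,450));F('jL',ln(119,110,172,335,10)); F('jR',ln(293,110,240,335,10))
F('rL',ln(140,475,98,555,10)); F('rR',ln(272,475,312,555,10));F('eL',G(90,128,40,80)); F('eR',G(280,318,40,80));F('stand',G(90,240,195,240))
E
```

```text
disc [-3.9000e-02  1.8000e-02  2.2719e+01] res 0.47 42.0 55.0 787
jL [-0.06   0.02  17.019] res 0.57 62.0 104.0 276
jR [-0.045  0.053 16.951] res 0.47 62.0 104.0 262
rL [-6.4000e-02  1.1000e-02  1.9719e+01] res 0.46 22.0 37.0 259
rR [-4.3000e-02 -1.6000e-02  1.9703e+01] res 0.53 22.0 37.0 278
eL [-0.083  0.022 11.192] res 0.58 110.0 120.0 252
eR [-0.065  0.025 11.121] res 0.53 110.0 120.0 249
stand [-9.0000e-03 -1.0000e-03 -6.3581e+01] res 0.55 87.0 101.0 629
```

```bash
python3 - <<'E'
from h import *
t=np.load('top.npz')
def z(u,v):
    o,d=ray(t,u,v); dd=t['depth'][v,u]; return (o+d*dd)[2]*1000
for n,u,v in [('jawL',247,131),('jawR',255,131),('disc',253,153),('disc',254,154),('disc',253,152),('gripL',245,175),('gripR',263,175),('gripL',244,180),('arm',249,141),('table',280,160),('table',235,140)]: print(n,round(z(u,v),1))
E
```

```text
jawL 42.9
jawR 40.7
disc 55.7
disc 45.0
disc 49.8
gripL 54.1
gripR 49.7
gripL 48.4
arm 46.6
table 0.1
table -4.1
```

```bash
python3 -m creep '[{"rx":0.008,"ry":-0.045,"rz":0,"tx":0.19,"ty":-0.19,"tz":0,"grip":-0.33},{"rx":0.008,"ry":-0.045,"rz":0,"tx":0.19,"ty":-0.19,"tz":-2,"grip":-0.33},{"rx":0.008,"ry":-0.045,"rz":0,"tx":0.19,"ty":-0.19,"tz":-3.5,"grip":-0.33},{"rx":0.008,"ry":-0.045,"rz":0,"tx":0.19,"ty":-0.19,"tz":-3.5,"grip":-0.33},{"rx":0.008,"ry":-0.045,"rz":0,"tx":0.19,"ty":-0.19,"tz":-3.5,"grip":-0.33}]'
cat > e.py <<'E'
from k import *
import sys
f=grab('wrist'); s=robot.read_state(); tcp=s['position']; r=s['tool_rot']; h=np.arctan2(r[1][0],r[0][0]); R=fr(h)
print('tcp',np.round(tcp,4),'h',round(h,3),'F',np.round(s['force'],1),s['grip_width'])
c=f['color']; T=np.array(f['T'])
# project tool-frame guess for pliers parts
def proj(p):
    q=T[:3,:3].T@(p-T[:3,3]); q=np.array([q[0],-q[1],-q[2]]); th=np.arctan2(np.hypot(q[0],q[1]),q[2]); a=np.arctan2(q[1],q[0]); return f['cx']+f['fx']*th*np.cos(a), f['cy']+f['fy']*th*np.sin(a)
P=lambda x,y,z: proj(tcp+R.T@(np.array([x,y,z])/1000))
def reg(x,y,z,w):
    u,v=P(x,y,z); return g(u-w,u+w,v-w,v+w)
E
cat > e1.py <<'E'
from e import *
fit(f,R,tcp,'disc',reg(47.5,.8,25,12))
for y in (17,-17):
    fit(f,R,tcp,'jaw%d'%y,[P(62+t*40,np.sign(y)*(5+t*9)+.8,19) for t in np.linspace(0,1,150)])
cv2.imwrite('pics/c5.png',cv2.resize(c[20:220,150:350],None,fx=3,fy=3,interpolation=cv2.INTER_CUBIC)[:,:,::-1])
E
python3 e1.py
```

```text
time: 5.55
position: [0.4902, -0.2635, 0.064]
tool_rot: [[0.975, 0.172, 0.144], [0.17, -0.985, 0.025], [0.146, 0.0, -0.989]]
force: [0.4, -0.1, -3.1]
grip_width: 0.0567
grasp_force: 6.9
tcp [ 0.4905 -0.2636  0.0643] h 0.173 F [-0.8  0.1 -1.3] 0.05665636342945476
disc [-3.3000e-02  1.2000e-02  2.3503e+01] res 0.52 42.0 53.0 566
jaw17 [  6.486 -28.826  18.392] res 0.0 62.0 102.0 150
jaw-17 [ 8.606 38.249 18.141] res 0.0 62.0 102.0 150
```

View pics/c5.png

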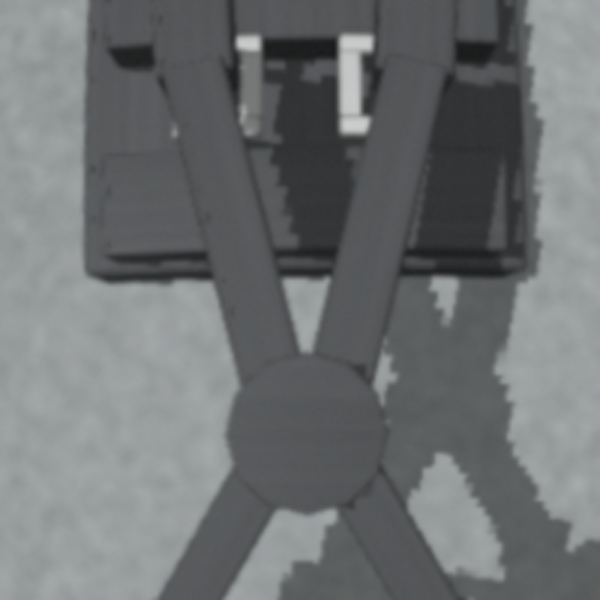

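```bash
cat > e2.py <<'E'
from k import *
f=np.load('wrist.npz'); tcp=np.array([.4905,-.2636,.0643]); R=fr(.173)
q=lambda x,y:(x/3+150,y/3+20)
ln=lambda xa,ya,xb,yb,w:[q(xa+(xb-xa)*t+d,ya+(yb-ya)*t) for t in np.linspace(0,1,80) for d in (-w,-w/2,0,w/2,w)]
F=lambda n,p:fit(f,R,tcp,n,p)
F('jL',ln(200,75,268,360,15)); F('jR',ln(413,75,345,360,15)); F('eL',ln(198,15,198,45,20));F('eR',ln(416,15,416,45,20))
F('disc',ln(307,370,307,495,50))
Z=lambda x,y,z:np.round(R@(onz(f,*q(x,y),z,True)-tcp)*1000,1)
for n,x,y,z in [('eyeL ib',264,133,.04),('eyeR ib',338,133,.04),('eyeL if',264,36,.04),('eyeR if',338,36,.04),('piv',307,433,.088),('jawLneck',198,62,.077),('jawRneck',416,62,.077),('stand bl',88,272,.035),('stand br',524,270,.035)]: print(n,Z(x,y,z))
E
python3 e2.py
```

```text
jL [-0.041  0.03  18.368] res 0.53 58.0 103.0 360
jR [-0.044 -0.023 18.384] res 0.5 58.0 103.0 361
eL [-0.112 -0.052 13.23 ] res 0.47 110.0 116.0 385
eR [-0.106  0.045 13.286] res 0.46 109.0 115.0 360
disc [-5.2000e-02  4.0000e-03  2.3562e+01] res 0.53 38.0 57.0 366
eyeL ib [104.4   9.1 -24.3]
eyeR ib [104.3  -5.7 -24.3]
eyeL if [125.6   9.2 -24.3]
eyeR if [125.6  -5.8 -24.3]
piv [47.6  0.5 23.7]
jawLneck [107.1  17.9  12.7]
jawRneck [107.1 -17.   12.7]
stand bl [ 77.4  45.8 -29.3]
stand br [ 77.6 -44.2 -29.3]
```

```bash
python3 -m creep '[{"rx":0.011,"ry":-0.065,"rz":0,"tx":0.11,"ty":0.09,"tz":-0.5,"grip":-0.33},{"rx":0.011,"ry":-0.065,"rz":0,"tx":0.11,"ty":0.09,"tz":-1.5,"grip":-0.33},{"rx":0.011,"ry":-0.065,"rz":0,"tx":0.11,"ty":0.09,"tz":-2.4,"grip":-0.33},{"rx":0.011,"ry":-0.065,"rz":0,"tx":0.11,"ty":0.09,"tz":-2.7,"grip":-0.33},{"rx":0.011,"ry":-0.065,"rz":0,"tx":0.11,"ty":0.09,"tz":-2.7,"grip":-0.33}]'
cat > e3.py <<'E'
from e import *
def strip(a,b,w):
    a=np.array(P(*a));b=np.array(P(*b)); return [tuple(a+(b-a)*t+[d,0]) for t in np.linspace(0,1,60) for d in np.linspace(-w,w,9)]
p=int(sys.argv[1]) if len(sys.argv)>1 else 0
fit(f,R,tcp,'disc',strip((40,0.5,24),(55,.5,24),12))
fit(f,R,tcp,'jL',strip((64,5.5,19),(101,15,18),3)); fit(f,R,tcp,'jR',strip((64,-5.,19),(101,-14.5,18),3))
fit(f,R,tcp,'eL',strip((110,17.5,14),(119,18,14),4)); fit(f,R,tcp,'eR',strip((110,-17,14),(119,-17.5,14),4))
E
python3 e3.py
```

```text
time: 6.1
position: [0.491, -0.2624, 0.0357]
tool_rot: [[0.963, 0.172, 0.206], [0.168, -0.985, 0.036], [0.21, -0.0, -0.978]]
force: [-0.5, -0.2, -2.1]
grip_width: 0.0567
grasp_force: 6.9
tcp [ 0.4912 -0.2625  0.0361] h 0.173 F [ 0.2  0.8 -2.4] 0.05700189565200612
disc [ 2.0000e-02 -2.0000e-02  2.5971e+01] res 0.52 40.0 55.0 503
jL [1.9000e-02 4.0000e-03 2.2623e+01] res 0.49 64.0 99.0 476
jR [ 0.032  0.057 22.658] res 0.49 64.0 99.0 480
eL [-0.027 -0.032 19.392] res 0.52 107.0 117.0 499
eR [-2.1000e-02  1.5000e-02  1.9307e+01] res 0.48 107.0 117.0 481
```

```bash
python3 -m creep '[{"rx":0,"ry":0,"rz":0,"tx":0,"ty":0,"tz":0,"grip":-0.1},{"rx":0,"ry":0,"rz":0,"tx":0,"ty":0,"tz":0.1,"grip":0.1},{"rx":0,"ry":0,"rz":0,"tx":0,"ty":0,"tz":0.2,"grip":0.4},{"rx":0,"ry":0,"rz":0,"tx":0,"ty":0,"tz":0.2,"grip":1},{"rx":0,"ry":0,"rz":0,"tx":0,"ty":0,"tz":0.2,"grip":1},{"rx":0,"ry":0,"rz":0,"tx":0,"ty":0,"tz":0.2,"grip":1},{"rx":0,"ry":0,"rz":0,"tx":0,"ty":0,"tz":0.2,"grip":1},{"rx":0,"ry":0,"rz":0,"tx":0,"ty":0,"tz":0.2,"grip":1}]'
python3 e3.py
```

```text
time: 6.95
position: [0.4907, -0.2628, 0.0383]
tool_rot: [[0.963, 0.171, 0.208], [0.167, -0.985, 0.036], [0.211, 0.0, -0.978]]
force: [0.5, 0.9, -1.7]
grip_width: 0.0309
grasp_force: 58.0
tcp [ 0.4907 -0.2628  0.0383] h 0.172 F [ 0.1  0.4 -1.6] 0.03080128842757208
disc [ 5.400e-02 -1.000e-02  2.312e+01] res 0.51 40.0 55.0 457
jL [-0.01   0.057 -3.326] res 0.54 80.0 102.0 251
jR [ 0.018 -0.019 -3.267] res 0.54 80.0 102.0 249
eL [ 1.219  0.015 -5.823] res 2.43 125.0 128.0 257
eR [-0.568 -0.36  -5.465] res 2.31 117.0 128.0 251
```

```bash
python3 -m creep '[{"rx":0,"ry":0,"rz":0,"tx":0,"ty":0,"tz":0.5,"grip":1},{"rx":0,"ry":0,"rz":0,"tx":0,"ty":0,"tz":1.5,"grip":1},{"rx":0,"ry":0,"rz":0,"tx":0,"ty":0,"tz":3,"grip":1},{"rx":0,"ry":0,"rz":0,"tx":0,"ty":0,"tz":5,"grip":1},{"rx":0,"ry":0,"rz":0,"tx":0,"ty":0,"tz":8,"grip":1},{"rx":0,"ry":0,"rz":0,"tx":0,"ty":0,"tz":10,"grip":1},{"rx":0,"ry":0,"rz":0,"tx":0,"ty":0,"tz":10,"grip":1},{"rx":0,"ry":0,"rz":0,"tx":0,"ty":0,"tz":10,"grip":1},{"rx":0,"ry":0,"rz":0,"tx":0,"ty":0,"tz":10,"grip":1}]'
python3 - <<'E'
from h import *
f=grab('wrist'); g=grab('side'); s=robot.read_state(); print(s['position'])
a=cv2.resize(f['color'][0:240,140:360],None,fx=2.4,fy=2.4,interpolation=cv2.INTER_CUBIC); b=cv2.resize(g['color'][90:190,210:300],None,fx=3,fy=3,interpolation=cv2.INTER_CUBIC)
o=np.zeros((590,800,3),np.uint8); o[:a.shape[0],:a.shape[1]]=a; o[:b.shape[0],530:530+b.shape[1]]=b[:,:270]; cv2.imwrite('pics/c6.png',o[:,:,::-1])
E
```

```text
time: 7.9
position: [0.4897, -0.2626, 0.1372]
tool_rot: [[0.964, 0.171, 0.206], [0.167, -0.985, 0.037], [0.209, -0.001, -0.978]]
force: [0.4, -0.5, -3.3]
grip_width: 0.0306
grasp_force: 58.4
[ 0.48997744 -0.26244376  0.13709314]
```

View pics/c6.png

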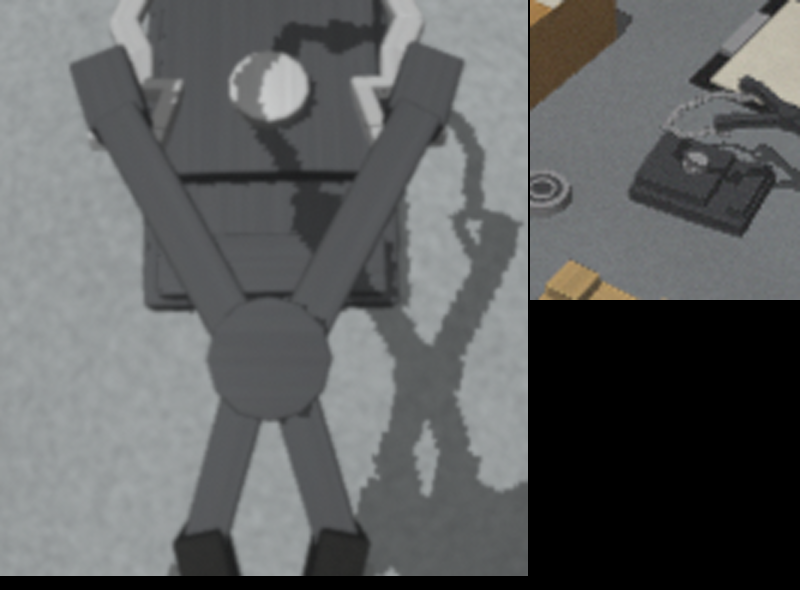

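```bash
cat > r.py <<'E'
from e import *
def ring():
    gray=c.mean(2); sp=c.max(2).astype(int)-c.min(2)
    pts=[]
    for v in range(0,95):
        for u in range(150,350):
            if f['depth'][v,u]<.05: continue
            p=R@(dp(f,u,v,0)-tcp)*1000
            pts.append((u,v,gray[v,u],*p))
    return np.array(pts)
E
python3 - <<'E'
from r import *
S=lambda x,y:(x/2.4+140,y/2.4)
ln=lambda xa,ya,xb,yb,w:[S(xa+(xb-xa)*t+d,ya+(yb-ya)*t) for t in np.linspace(0,1,60) for d in np.linspace(-w,w,9)]
F=lambda n,p:fit(f,R,tcp,n,p)
F('disc',ln(270,310,270,405,35)); F('jL',ln(125,115,225,310,8)); F('jR',ln(415,115,315,310,8)); F('eL',ln(108,70,112,110,12)); F('eR',ln(430,70,425,110,12))
pv=R@(dp(f,*S(269,360))-tcp)*1000; print('piv',pv)
p=ring(); z=p[:,5]; 
b=p[(z<15)&(z>-25)&(p[:,2]>120)]; print(len(b))
for sgn in (1,-1):
    q=b[b[:,4]*sgn>0]; print(sgn,len(q),np.round(q[:,3:].min(0),1),np.round(q[:,3:].max(0),1),np.round(np.median(q[:,5]),1))
A=np.c_[b[:,3],b[:,4],np.ones(len(b))]
m=np.ones(len(b),bool)
for _ in range(5):
    s=np.linalg.lstsq(A[m],b[m,5],rcond=None)[0]; r=abs(A@s-b[:,5]); m=r<2
print('ring plane',s,m.sum())
E
```

```text
tcp [ 0.4901 -0.2625  0.1372] h 0.172 F [ 0.3 -0.2 -2.9] 0.030626406651097487
disc [-1.3000e-02  1.5000e-02  2.1814e+01] res 0.49 44.0 62.0 483
jL [ 1.0000e-02 -4.0000e-03  1.8059e+01] res 0.57 62.0 104.0 498
jR [ 0.025  0.039 17.873] res 0.48 62.0 104.0 479
eL [-4.0000e-03 -8.0000e-03  1.4333e+01] res 0.45 106.0 117.0 460
eR [-9.0000e-03  4.2000e-02  1.4052e+01] res 0.55 106.0 116.0 471
piv [52.4256112   0.47075708 21.69938915]
994
1 408 [103.3  21.6 -23.4] [156.6  43.6  14.3] -13.8
-1 586 [103.5 -40.5 -24.1] [156.4 -18.9  14.6] -9.3
ring plane [-4.73897421e-01 -3.13665570e-03  5.22154083e+01] 952
```

```bash
python3 -m creep '[{"rx":0.01,"ry":-0.04,"rz":0.02,"tx":0,"ty":0.5,"tz":1,"grip":1},{"rx":0.02,"ry":-0.08,"rz":0.04,"tx":-0.2,"ty":2,"tz":2.5,"grip":1},{"rx":0.03,"ry":-0.12,"rz":0.06,"tx":-0.6,"ty":4.5,"tz":4,"grip":1},{"rx":0.04,"ry":-0.16,"rz":0.08,"tx":-1,"ty":8,"tz":5.5,"grip":1},{"rx":0.051,"ry":-0.193,"rz":0.1,"tx":-1.5,"ty":12,"tz":6,"grip":1},{"rx":0.051,"ry":-0.193,"rz":0.12,"tx":-2,"ty":16,"tz":6,"grip":1},{"rx":0.051,"ry":-0.193,"rz":0.14,"tx":-3,"ty":20,"tz":6,"grip":1},{"rx":0.051,"ry":-0.193,"rz":0.16,"tx":-3.5,"ty":24,"tz":6,"grip":1},{"rx":0.051,"ry":-0.193,"rz":0.178,"tx":-4,"ty":28,"tz":6,"grip":1},{"rx":0.051,"ry":-0.193,"rz":0.178,"tx":-4.5,"ty":32,"tz":6,"grip":1},{"rx":0.051,"ry":-0.193,"rz":0.178,"tx":-5,"ty":36,"tz":6,"grip":1},{"rx":0.051,"ry":-0.193,"rz":0.178,"tx":-5.5,"ty":39,"tz":6,"grip":1},{"rx":0.051,"ry":-0.193,"rz":0.178,"tx":-6,"ty":41.5,"tz":6,"grip":1},{"rx":0.051,"ry":-0.193,"rz":0.178,"tx":-6,"ty":43,"tz":6,"grip":1},{"rx":0.051,"ry":-0.193,"rz":0.178,"tx":-6,"ty":43,"tz":6,"grip":1},{"rx":0.051,"ry":-0.193,"rz":0.178,"tx":-6,"ty":43,"tz":6,"grip":1}]'
cat > s.py <<'E'
from r import *
V,U=np.mgrid[0:384,0:512]; M=[]
for v in range(0,300):
    for u in range(60,450):
        if f['depth'][v,u]>.05: M.append((u,v,c[v,u].mean(),*dp(f,u,v,0)))
M=np.array(M); np.save('M.npy',M); L=(M[:,3:]-tcp)@R.T*1000
def rp(lo=90,hi=170,zl=-60,zh=60,gmin=120):
    m=(L[:,0]>lo)&(L[:,0]<hi)&(abs(L[:,1])<55)&(L[:,2]>zl)&(L[:,2]<zh)&(M[:,2]>gmin); return L[m],M[m]
E
cat > s1.py <<'E'
from s import *
k=(M[:,5]>.092)&(M[:,5]<.102)&(np.hypot(M[:,3]-.65,M[:,4]-.25)<.045)
q=M[k][:,3:]; print('shaft top',len(q),q.mean(0),(q.min(0)+q.max(0))/2,np.ptp(q,axis=0))
fit(f,R,tcp,'disc',[tuple(x) for x in M[(np.hypot(L[:,0]-48,L[:,1])<13)&(abs(L[:,2]-32)<12)][:,:2]])
b,_=rp(); print(len(b)); 
for x in range(95,175,5):
    for sg in (1,-1):
        w=b[(abs(b[:,0]-x)<2.5)&(b[:,1]*sg>0)]
        if len(w)>3: print(x,sg,len(w),'y',np.round(np.percentile(w[:,1],[3,97]),1),'z',np.round(np.percentile(w[:,2],[10,50,90]),1))
E
python3 s1.py
```

```text
time: 9.65
position: [0.4301, 0.1672, 0.1977]
tool_rot: [[0.861, 0.345, 0.375], [0.316, -0.939, 0.137], [0.399, 0.001, -0.917]]
force: [-0.1, -0.1, -3.1]
grip_width: 0.031
grasp_force: 58.6
tcp [0.4303 0.1664 0.1977] h 0.351 F [-0.7 -0.4 -3.4] 0.03061434681970062
shaft top 1246 [0.64728528 0.26174461 0.09628424] [0.65077957 0.26471083 0.09572047] [0.05147376 0.05765386 0.00743637]
disc [ 2.0600e-01 -5.0000e-03  3.2014e+01] res 0.53 36.0 59.0 1913
1213
100 1 6 y [25.  42.6] z [18.6 19.3 26.3]
100 -1 10 y [-36.1 -21.6] z [19.4 23.4 26. ]
105 1 15 y [24.2 43.1] z [18.4 22.6 23.6]
105 -1 47 y [-39.1 -20.6] z [21.8 23.3 24.2]
110 1 29 y [23.6 28.8] z [17.  21.4 21.9]
110 -1 53 y [-24.6 -19.9] z [20.2 21.8 23. ]
115 1 48 y [23.  33.9] z [19.3 20.3 33.1]
115 -1 58 y [-27.4 -18.7] z [19.3 20.8 23.4]
120 1 91 y [22.7 33.2] z [18.2 19.1 20.1]
120 -1 102 y [-28.6 -18.2] z [17.4 19.2 20.3]
125 1 38 y [30.  33.6] z [17.  17.9 18.5]
125 -1 39 y [-29.7 -25.2] z [17.2 18.2 19. ]
130 1 49 y [30.4 36. ] z [15.4 16.5 17.1]
130 -1 54 y [-31.5 -25.9] z [15.6 16.9 17.8]
135 1 51 y [31.4 37.4] z [14.5 15.4 16.1]
135 -1 47 y [-32.9 -26.9] z [14.9 15.5 16.3]
140 1 65 y [32.9 42.2] z [13.1 14.  14.7]
140 -1 64 y [-37.2 -28.3] z [13.6 14.3 15.4]
145 1 59 y [35.5 43.5] z [11.5 12.9 13.6]
145 -1 56 y [-38.9 -30.6] z [12.3 13.2 13.8]
150 1 55 y [36.3 43.7] z [10.5 11.6 12.2]
150 -1 59 y [-39.2 -31.7] z [10.7 12.  12.5]
155 1 48 y [35.7 43.2] z [ 9.4 10.1 10.8]
155 -1 55 y [-38.1 -30.6] z [ 8.2 10.5 11.5]
160 1 7 y [34.9 42.6] z [4.2 9.2 9.4]
```

```bash
cat > t.py <<'E'
from k import *
M=np.load('M.npy'); tcp=np.array([.4303,.1664,.1977]); R=fr(.351)
k=(M[:,5]>.093)&(M[:,5]<.101)&(np.hypot(M[:,3]-.65,M[:,4]-.255)<.05); q=M[k]
for y in np.arange(.22,.30,.006):
    w=q[abs(q[:,4]-y)<.003]; 
    if len(w): print(round(y,3),len(w),np.round(np.percentile(w[:,3],[2,98]),3),int(w[:,2].mean()), end=' | ')
print()
def topz(name):
    t=cv2.imread('pics/top0.png',0) if name==0 else None
    T=np.load('top.npz'); V,U=np.mgrid[0:384,0:512]; x=(U-T['cx'])/T['fx']; y=(V-T['cy'])/T['fy']; D=np.stack([x,-y,-np.ones_like(x)],-1)*T['depth'][...,None]
    return D@T['T'][:3,:3].T+T['T'][:3,3],T
W,T=topz(0)
m=(np.hypot(W[...,0]-.65,W[...,1]-.255)<.06)&(W[...,2]>.085); print('top0 shaft',m.sum(),np.median(W[m],0),W[m].mean(0))
vs,us=np.nonzero(m); print('px',us.mean(),vs.mean(),np.ptp(us),np.ptp(vs)); print(onz(T,us.mean(),vs.mean(),.093))
m=(np.hypot(W[...,0]-.65,W[...,1]-.255)<.09)&(W[...,2]>.036)&(W[...,2]<.06); print('wheel',m.sum(),W[m].mean(0),(W[m].min(0)+W[m].max(0))/2)
gcol=T['color'].mean(2)[128:170,142:182].astype(np.uint8)
cc=cv2.HoughCircles(cv2.resize(gcol,None,fx=4,fy=4,interpolation=cv2.INTER_CUBIC),cv2.HOUGH_GRADIENT,1,20,param1=80,param2=15,minRadius=24,maxRadius=50); print(cc)
if cc is not None:
    for u,v,r in cc[0][:3]: print(onz(T,u/4+142,v/4+128,.097),r/4/452*1.3)
grab('top'); W,T=topz(1)
L=(W-tcp)@R.T*1000; m=(L[...,0]>165)&(L[...,0]<215)&(abs(L[...,1])<45)&(abs(L[...,2])<35)
vs,us=np.nonzero(m); print('front',len(us))
P=np.array([R@(onz(T,u,v,.1977+.003)-tcp)*1000 for u,v in zip(us,vs)])
for p,gv in sorted(zip(P.round(1).tolist(),T['color'].mean(2)[vs,us].round()))[::-1][:25]: print(p[:2],gv,end=' ')
E
python3 t.py
```

```text
0.238 54 [0.642 0.665] 136 | 0.244 141 [0.636 0.672] 182 | 0.25 162 [0.632 0.672] 196 | 0.256 170 [0.628 0.669] 199 | 0.262 159 [0.628 0.667] 202 | 0.268 144 [0.628 0.665] 203 | 0.274 132 [0.63  0.663] 203 | 0.28 113 [0.632 0.661] 203 | 0.286 73 [0.636 0.66 ] 201 | 0.292 13 [0.644 0.66 ] 188 | 
top0 shaft 313 [0.6530024  0.26224253 0.09520318] [0.6532116  0.26248355 0.09486443]
px 157.63578274760383 145.32907348242813 20 19
[0.65366598 0.2628924  0.093     ]
wheel 583 [0.64908763 0.25925928 0.04634974] [0.654497   0.26421065 0.04785398]
[[[72.5 79.5 49.4]
  [53.5 70.5 49.4]
  [93.5 86.5 48.3]
  [75.5 59.5 29.4]]]
[0.64503421 0.25435735 0.097     ] 0.035519913
[0.65166444 0.26867388 0.097     ] 0.035519913
[0.63994642 0.23864387 0.097     ] 0.034728978
front 121
[195.8, 1.9] 167.0 [194.9, 16.4] 168.0 [194.9, -0.7] 161.0 [194.0, 13.8] 172.0 [194.0, 5.3] 169.0 [194.0, -3.2] 173.0 [193.9, -11.8] 189.0 [193.9, -20.3] 106.0 [193.2, 19.8] 152.0 [193.1, 11.3] 179.0 [193.1, 2.7] 169.0 [193.1, -5.8] 173.0 [193.0, -14.3] 164.0 [192.3, 17.2] 167.0 [192.2, 8.7] 168.0 [192.2, 0.2] 95.0 [192.2, -8.4] 161.0 [192.1, -16.9] 174.0 [191.4, 14.7] 164.0 [191.3, 6.2] 187.0 [191.3, -2.4] 176.0 [191.3, -10.9] 165.0 [191.2, -19.5] 169.0 [190.5, 20.6] 166.0 [190.5, 12.1] 165.0
```

```bash
python3 -m creep '[{"rx":0.015,"ry":-0.04,"rz":0,"tx":0.5,"ty":0.2,"tz":0,"grip":1},{"rx":0.03,"ry":-0.08,"rz":0,"tx":1.5,"ty":0.7,"tz":0,"grip":1},{"rx":0.045,"ry":-0.12,"rz":0,"tx":3,"ty":1.5,"tz":0,"grip":1},{"rx":0.06,"ry":-0.16,"rz":0,"tx":5,"ty":2.5,"tz":-1,"grip":1},{"rx":0.075,"ry":-0.206,"rz":0,"tx":7,"ty":3.5,"tz":-2.5,"grip":1},{"rx":0.075,"ry":-0.206,"rz":0,"tx":8.2,"ty":4.2,"tz":-4.5,"grip":1},{"rx":0.075,"ry":-0.206,"rz":0,"tx":8.66,"ty":4.47,"tz":-7,"grip":1},{"rx":0.075,"ry":-0.206,"rz":0,"tx":8.66,"ty":4.47,"tz":-9,"grip":1},{"rx":0.075,"ry":-0.206,"rz":0,"tx":8.66,"ty":4.47,"tz":-9.8,"grip":1},{"rx":0.075,"ry":-0.206,"rz":0,"tx":8.66,"ty":4.47,"tz":-9.8,"grip":1},{"rx":0.075,"ry":-0.206,"rz":0,"tx":8.66,"ty":4.47,"tz":-9.8,"grip":1}]'
python3 s1.py
```

```text
time: 10.85
position: [0.5405, 0.2126, 0.1738]
tool_rot: [[0.797, 0.35, 0.492], [0.299, -0.937, 0.182], [0.525, 0.002, -0.851]]
force: [-0.6, -0.3, -3.5]
grip_width: 0.0305
grasp_force: 58.7
tcp [0.5406 0.2127 0.1739] h 0.359 F [-0.1  0.1 -2.5] 0.030781684322715774
shaft top 1148 [0.66148169 0.26318582 0.09671045] [0.65520622 0.26722961 0.09565229] [0.0540616  0.04639542 0.00730287]
disc [1.7800e-01 5.0000e-03 3.8846e+01] res 1.19 35.0 59.0 1941
1317
95 1 6 y [26.2 40.1] z [39.8 47.1 48.7]
95 -1 8 y [-34.6 -22.6] z [33.9 37.9 42.1]
100 1 36 y [23.5 42.1] z [33.1 37.3 48.1]
100 -1 60 y [-40.1 -21.6] z [34.2 37.5 38.8]
105 1 56 y [22.5 43.2] z [36.1 37.1 52.4]
105 -1 60 y [-40.3 -21. ] z [34.8 37.2 38. ]
110 1 66 y [22.  40.5] z [36.1 36.7 53.9]
110 -1 80 y [-39.2 -20.1] z [33.8 36.8 54.1]
115 1 89 y [21.3 30.9] z [34.6 35.7 36.5]
115 -1 95 y [-28.6 -19.4] z [33.2 36.  36.7]
120 1 41 y [28.6 32.5] z [34.6 35.4 35.9]
120 -1 41 y [-30.6 -20.8] z [35.2 35.7 36.4]
125 1 45 y [29.1 34.3] z [34.  34.8 35.3]
125 -1 45 y [-32.3 -27.1] z [34.4 34.9 35.8]
130 1 54 y [29.8 36.1] z [33.3 34.2 34.8]
130 -1 54 y [-33.9 -27.5] z [34.1 34.6 35.2]
135 1 58 y [31.4 40. ] z [32.9 33.7 34.3]
135 -1 54 y [-38.1 -29.4] z [33.6 34.1 34.8]
140 1 61 y [33.4 42. ] z [32.3 33.1 33.7]
140 -1 59 y [-39.4 -31.4] z [32.9 33.8 34.4]
145 1 50 y [35.1 42.4] z [32.1 32.7 33.3]
145 -1 55 y [-40.6 -32.7] z [32.4 33.1 33.7]
150 1 54 y [34.8 42.5] z [31.6 32.1 32.7]
150 -1 53 y [-40.1 -32.4] z [31.3 32.5 33.3]
155 1 19 y [34.4 41.6] z [31.2 31.8 32.3]
155 -1 16 y [-39.2 -32. ] z [31.1 32.1 32.4]
```

```bash
python3 -c "
from h import *
s=robot.read_state(); print(np.round(s['joint_positions'],3),s['time'])"
```

```text
[-0.194  0.318 -0.329  2.229  1.248  0.176 -2.887] 10.9
```

```bash
python3 -m creep '[{"rx":0,"ry":0,"rz":0.05,"tx":0,"ty":-0.5,"tz":2,"grip":1},{"rx":0,"ry":0,"rz":0.12,"tx":1,"ty":-1.2,"tz":4,"grip":1},{"rx":0,"ry":0,"rz":0.2,"tx":2,"ty":-2,"tz":5,"grip":1},{"rx":0,"ry":0,"rz":0.3,"tx":3,"ty":-3,"tz":5,"grip":1},{"rx":0,"ry":0,"rz":0.4,"tx":4,"ty":-4,"tz":5,"grip":1},{"rx":0,"ry":0,"rz":0.5,"tx":5,"ty":-5,"tz":5,"grip":1},{"rx":0,"ry":0,"rz":0.6,"tx":6,"ty":-6,"tz":5,"grip":1},{"rx":0,"ry":0,"rz":0.7,"tx":7,"ty":-7,"tz":5,"grip":1},{"rx":0,"ry":0,"rz":0.8,"tx":8,"ty":-8,"tz":5,"grip":1},{"rx":0,"ry":0,"rz":0.9,"tx":9,"ty":-9,"tz":5,"grip":1},{"rx":0,"ry":0,"rz":0.97,"tx":9,"ty":-9,"tz":5,"grip":1},{"rx":0,"ry":0,"rz":1.02,"tx":9,"ty":-9,"tz":5,"grip":1},{"rx":0,"ry":0,"rz":1.05,"tx":9,"ty":-9,"tz":5,"grip":1},{"rx":0,"ry":0,"rz":1.05,"tx":9,"ty":-9,"tz":5,"grip":1},{"rx":0,"ry":0,"rz":1.05,"tx":9,"ty":-9,"tz":5,"grip":1}]'
python3 -c "
from h import *
s=robot.read_state(); print(np.round(s['joint_positions'],3))"; python3 s1.py
```

```text
time: 12.4
position: [0.6307, 0.1227, 0.2236]
tool_rot: [[0.138, 0.987, 0.087], [0.841, -0.163, 0.516], [0.524, 0.002, -0.852]]
force: [-0.5, 0.7, -2.9]
grip_width: 0.0305
grasp_force: 58.7
[ 0.759  0.882 -1.399  1.642  0.492  0.973 -0.768]
tcp [0.6306 0.1228 0.2237] h 1.409 F [ 0.6  0.1 -3.4] 0.03087740155741427
shaft top 660 [0.65505187 0.27470825 0.09699894] [0.6568681  0.27522574 0.09565541] [0.03989642 0.03567539 0.00727178]
disc [2.2400e-01 1.7000e-02 3.8742e+01] res 1.07 35.0 59.0 1888
1255
95 1 4 y [25.  37.7] z [37.1 37.7 44.3]
100 1 44 y [23.8 41.8] z [33.7 37.4 38.6]
100 -1 45 y [-40.1 -21.8] z [34.8 37.7 38.7]
105 1 49 y [23.1 27.5] z [36.3 36.9 37.6]
105 -1 49 y [-26.3 -21. ] z [36.4 37.2 37.9]
110 1 62 y [22.3 41. ] z [35.8 36.6 53.3]
110 -1 65 y [-35.4 -20.2] z [36.  36.6 53.5]
115 1 82 y [21.6 30.8] z [34.8 35.7 36.2]
115 -1 76 y [-28.7 -19.5] z [35.2 36.1 36.7]
120 1 45 y [22.7 32.7] z [34.5 35.2 36.1]
120 -1 46 y [-30.3 -19.4] z [34.7 35.6 36. ]
125 1 42 y [29.1 34.4] z [34.  34.7 35.3]
125 -1 45 y [-31.7 -26.8] z [34.2 35.2 35.7]
130 1 54 y [29.7 36.4] z [33.3 34.2 34.9]
130 -1 51 y [-33.7 -27.5] z [33.9 34.5 35.2]
135 1 54 y [31.  40.1] z [32.9 33.6 34.3]
135 -1 58 y [-37.2 -29.2] z [33.4 34.2 34.8]
140 1 69 y [33.4 42.2] z [31.9 33.  33.6]
140 -1 60 y [-39.4 -31.1] z [32.9 33.5 34.1]
145 1 48 y [35.4 42.4] z [32.1 32.7 33.3]
145 -1 53 y [-40.6 -33. ] z [32.2 33.  33.6]
150 1 49 y [34.8 42.6] z [31.2 32.  32.7]
150 -1 53 y [-39.7 -32.1] z [31.6 32.4 33.2]
155 1 31 y [34.1 41.9] z [30.8 31.5 32.2]
155 -1 18 y [-39.1 -31.5] z [30.  32.1 32.4]
```

```bash
python3 -m creep '[{"rx":0,"ry":0,"rz":0,"tx":0,"ty":-0.3,"tz":-1,"grip":1},{"rx":0,"ry":0,"rz":0,"tx":0,"ty":-0.66,"tz":-3,"grip":1},{"rx":0,"ry":0,"rz":0,"tx":0,"ty":-0.66,"tz":-5,"grip":1},{"rx":0,"ry":0,"rz":0,"tx":0,"ty":-0.66,"tz":-7.5,"grip":1},{"rx":0,"ry":0,"rz":0,"tx":0,"ty":-0.66,"tz":-9.5,"grip":1},{"rx":0,"ry":0,"rz":0,"tx":0,"ty":-0.66,"tz":-11,"grip":1},{"rx":0,"ry":0,"rz":0,"tx":0,"ty":-0.66,"tz":-11,"grip":1},{"rx":0,"ry":0,"rz":0,"tx":0,"ty":-0.66,"tz":-11,"grip":1}]'
cat > s2.py <<'E'
from s import *
s=robot.read_state(); print(np.round(s['joint_positions'],3))
k=(M[:,5]>.093)&(M[:,5]<.101)&(np.hypot(M[:,3]-.6535,M[:,4]-.2635)<.04)
q=(M[k][:,3:]-tcp)@R.T*1000; print('shaft',len(q))
for x in range(120,190,4):
    w=q[abs(q[:,0]-x)<2]
    if len(w)>3: print(x,len(w),np.round(np.percentile(w[:,1],[2,98]),1),end=' | ')
print()
b=L[(L[:,2]>22)&(L[:,2]<45)&(M[:,2]>110)&(abs(L[:,1])<55)&(L[:,0]<175)]
for x in range(105,175,5):
    o=[]
    for sg in (1,-1):
        w=b[(abs(b[:,0]-x)<2.5)&(b[:,1]*sg>0)]
        if len(w)>3: o.append((np.round(np.percentile(w[:,1],[3,97]),1).tolist(),round(float(np.median(w[:,2])),1)))
    print(x,o)
E
python3 s2.py
```

```text
time: 13.25
position: [0.631, 0.1167, 0.1143]
tool_rot: [[0.137, 0.987, 0.087], [0.84, -0.162, 0.518], [0.525, 0.002, -0.851]]
force: [-0.1, 0.8, -1.7]
grip_width: 0.0308
grasp_force: 58.7
tcp [0.6313 0.1169 0.1149] h 1.41 F [ 0.1 -1.1 -3.2] 0.03126196507819067
[ 0.733  0.988 -1.286  1.755  0.609  0.794 -0.779]
shaft 2832
124 178 [-11.5  11.9] | 128 247 [-17.2  17.1] | 132 261 [-19.7  21.1] | 136 268 [-22.5  22.9] | 140 264 [-24.6  24.6] | 144 272 [-25.6  25.5] | 148 264 [-25.8  26.5] | 152 252 [-25.3  26.7] | 156 235 [-24.1  25.3] | 160 200 [-21.6  23.9] | 164 178 [-19.3  19.9] | 168 138 [-15.4  16.3] | 172 72 [-11.2  10.1] | 
105 [([23.3, 27.5], 36.7), ([-24.6, -20.6], 37.0)]
110 [([22.7, 28.7], 36.0), ([-25.7, -19.7], 36.3)]
115 [([22.0, 31.2], 35.3), ([-27.9, -18.9], 35.7)]
120 [([24.6, 33.4], 35.1), ([-29.8, -19.1], 35.5)]
125 [([29.6, 35.2], 34.3), ([-31.7, -26.5], 34.8)]
130 [([30.2, 36.9], 33.8), ([-32.8, -27.1], 34.5)]
135 [([31.5, 40.4], 33.4), ([-37.1, -28.7], 34.0)]
140 [([34.3, 42.5], 32.7), ([-39.3, -31.0], 33.3)]
145 [([35.6, 42.9], 32.2), ([-40.0, -32.4], 32.9)]
150 [([35.3, 42.6], 31.8), ([-39.4, -32.1], 32.3)]
155 [([35.0, 42.3], 31.4), ([-38.8, -30.9], 31.6)]
160 []
165 []
170 []
```

```bash
python3 -m creep '[{"rx":0,"ry":0,"rz":0,"tx":0.1,"ty":-0.09,"tz":0,"grip":1},{"rx":0,"ry":0,"rz":0,"tx":0.1,"ty":-0.09,"tz":-1,"grip":1},{"rx":0,"ry":0,"rz":0,"tx":0.1,"ty":-0.09,"tz":-2,"grip":1},{"rx":0,"ry":0,"rz":0,"tx":0.1,"ty":-0.09,"tz":-3,"grip":1},{"rx":0,"ry":0,"rz":0,"tx":0.1,"ty":-0.09,"tz":-4,"grip":1},{"rx":0,"ry":0,"rz":0,"tx":0.1,"ty":-0.09,"tz":-5,"grip":1},{"rx":0,"ry":0,"rz":0,"tx":0.1,"ty":-0.09,"tz":-5.8,"grip":1},{"rx":0,"ry":0,"rz":0,"tx":0.1,"ty":-0.09,"tz":-6.3,"grip":1},{"rx":0,"ry":0,"rz":0,"tx":0.1,"ty":-0.09,"tz":-6.3,"grip":1}]'
sed -i 's/np.hypot(M\[:,3\]-.6535,M\[:,4\]-.2635)<.04/np.hypot(M[:,3]-.6535,M[:,4]-.2635)<.033/' s2.py; python3 s2.py
```

```text
time: 14.2
position: [0.6316, 0.1157, 0.0501]
tool_rot: [[0.137, 0.987, 0.086], [0.84, -0.162, 0.518], [0.525, 0.001, -0.851]]
force: [0.0, -0.0, -1.7]
grip_width: 0.0307
grasp_force: 58.7
tcp [0.6318 0.1158 0.0508] h 1.409 F [ 0.4  0.6 -2.1] 0.03077994882944328
[ 0.705  1.054 -1.205  1.795  0.685  0.696 -0.791]
shaft 1093
124 220 [-10.   10.7] | 128 383 [-15.5  17.3] | 132 350 [-18.4  21.1] | 136 129 [-22.6  24.6] | 140 9 [-24.8  26.9] | 
105 [([23.1, 27.4], 38.3), ([-24.7, -20.3], 38.7)]
110 [([22.2, 26.6], 38.6), ([-24.0, -19.5], 38.7)]
115 [([21.9, 31.7], 38.9), ([-28.6, -19.0], 39.4)]
120 [([0.2, 33.1], 39.8), ([-30.1, -0.4], 39.8)]
125 [([0.7, 34.3], 41.6), ([-31.1, -1.0], 41.3)]
130 [([12.3, 37.9], 41.1), ([-34.4, -11.3], 41.2)]
135 [([19.3, 40.4], 40.8), ([-37.0, -18.4], 41.1)]
140 [([24.1, 42.4], 40.9), ([-39.0, -23.3], 41.2)]
145 [([29.3, 43.7], 40.1), ([-40.5, -27.5], 40.6)]
150 []
155 []
160 []
165 []
170 []
```

```bash
cat > s3.py <<'E'
from s import *
b=L[(L[:,2]>10)&(L[:,2]<60)&(M[:,2]>100)&(abs(L[:,1])<47)&(L[:,0]<200)]
for x in range(100,200,5):
    o=[]
    for sg in (1,-1):
        w=b[(abs(b[:,0]-x)<2.5)&(b[:,1]*sg>33)]
        if x<125: w=b[(abs(b[:,0]-x)<2.5)&(b[:,1]*sg>19)&(b[:,2]<45)]
        if len(w)>2: o.append((len(w),np.round(np.percentile(w[:,1],[3,97]),1).tolist(),np.round(np.percentile(w[:,2],[10,50,90]),1).tolist()))
    if o: print(x,o)
t=L[(L[:,0]>110)&(abs(L[:,1])<20)&(L[:,2]>-25)]; print('max x seen',L[:,0].max(), 'mid col', [ (x,np.round(np.median(t[abs(t[:,0]-x)<2][:,2]),1)) for x in range(112,200,6) if (abs(t[:,0]-x)<2).any()])
E
python3 s3.py
```

```text
tcp [0.6319 0.1158 0.0511] h 1.41 F [-0.9 -0.  -3.2] 0.03085241942551951
100 [(62, [23.8, 42.0], [36.9, 38.1, 39.4]), (57, [-39.4, -21.4], [37.1, 38.4, 39.4])]
105 [(58, [23.1, 27.3], [37.5, 38.3, 39.1]), (58, [-24.8, -20.6], [37.5, 38.6, 39.3])]
110 [(57, [22.3, 26.5], [37.8, 38.6, 39.3]), (61, [-24.3, -19.4], [37.5, 38.7, 39.3])]
115 [(104, [21.6, 31.3], [37.0, 38.5, 39.3]), (91, [-28.7, -19.3], [38.0, 39.0, 39.9])]
120 [(51, [26.8, 33.2], [37.8, 38.7, 39.4]), (51, [-30.4, -21.1], [38.3, 39.1, 39.9])]
125 [(23, [33.1, 36.1], [38.3, 39.1, 39.6])]
130 [(46, [33.1, 38.6], [38.5, 39.0, 39.8]), (14, [-35.7, -33.0], [39.2, 39.7, 40.2])]
135 [(68, [33.3, 40.3], [38.2, 39.2, 39.9]), (38, [-38.0, -33.2], [38.6, 39.4, 40.2])]
140 [(69, [34.1, 42.5], [38.5, 39.2, 40.0]), (52, [-39.4, -33.3], [38.9, 39.8, 40.5])]
145 [(48, [35.5, 43.3], [38.4, 39.2, 40.1]), (32, [-40.6, -33.2], [39.3, 39.8, 40.4])]
155 [(3, [35.1, 36.2], [18.3, 18.8, 18.9])]
160 [(4, [34.4, 35.7], [18.5, 19.0, 19.7])]
max x seen 289.34301576389197 mid col [(112, np.float64(-2.9)), (118, np.float64(11.5)), (124, np.float64(33.9)), (130, np.float64(44.1)), (136, np.float64(45.8))]
```

```bash
python3 -m creep '[{"rx":0,"ry":0,"rz":0,"tx":0,"ty":0,"tz":0.6,"grip":1},{"rx":0,"ry":0,"rz":0,"tx":0,"ty":0,"tz":1.2,"grip":1},{"rx":0,"ry":0,"rz":0,"tx":0.03,"ty":0.15,"tz":1.2,"grip":1},{"rx":0,"ry":0,"rz":0,"tx":0.05,"ty":0.3,"tz":1.2,"grip":1},{"rx":0,"ry":0,"rz":0,"tx":0.05,"ty":0.3,"tz":1.2,"grip":1}]'
python3 s3.py
```

```text
time: 14.8
position: [0.6322, 0.1188, 0.0628]
tool_rot: [[0.137, 0.987, 0.087], [0.84, -0.162, 0.517], [0.525, 0.002, -0.851]]
force: [0.3, -0.3, -3.6]
grip_width: 0.0311
grasp_force: 58.7
tcp [0.6321 0.1186 0.0627] h 1.409 F [-0.5 -1.1 -2.5] 0.030864381831175684
100 [(49, [23.9, 42.1], [36.5, 37.8, 39.1]), (52, [-39.8, -21.6], [34.6, 38.0, 39.0])]
105 [(48, [23.1, 27.7], [36.9, 37.3, 38.0]), (51, [-24.8, -20.8], [36.8, 37.6, 38.4])]
110 [(54, [22.4, 26.7], [35.9, 36.7, 37.4]), (48, [-25.9, -20.1], [36.3, 37.1, 37.9])]
115 [(84, [21.7, 30.8], [34.7, 36.0, 36.9]), (82, [-27.6, -19.4], [35.1, 36.4, 37.1])]
120 [(46, [22.9, 32.7], [34.9, 35.6, 36.2]), (52, [-30.2, -20.1], [35.1, 36.0, 36.6])]
125 [(13, [33.1, 34.9], [34.5, 35.2, 35.6])]
130 [(25, [33.3, 37.2], [34.2, 34.5, 35.2])]
135 [(51, [33.3, 40.3], [33.5, 34.1, 34.6]), (25, [-37.3, -33.1], [33.9, 34.6, 35.1])]
140 [(59, [33.9, 42.3], [32.6, 33.5, 34.0]), (45, [-39.4, -33.2], [33.1, 33.9, 34.5])]
145 [(49, [35.5, 42.8], [32.1, 32.9, 33.4]), (44, [-40.2, -33.2], [32.7, 33.4, 33.9])]
150 [(55, [34.9, 42.9], [30.9, 32.2, 32.8]), (43, [-39.7, -33.2], [32.1, 32.8, 33.5])]
155 [(38, [34.6, 42.0], [30.6, 31.7, 32.3]), (18, [-39.3, -33.6], [31.7, 32.5, 33.0])]
max x seen 300.9040711903817 mid col [(112, np.float64(-5.0)), (118, np.float64(16.8)), (124, np.float64(28.5)), (130, np.float64(34.1)), (136, np.float64(34.5)), (142, np.float64(34.5)), (148, np.float64(34.5))]
```

```bash
python3 -m creep '[{"rx":0,"ry":0,"rz":0,"tx":0,"ty":0,"tz":-0.4,"grip":1},{"rx":0,"ry":0,"rz":0,"tx":0,"ty":0,"tz":-0.8,"grip":1},{"rx":0,"ry":0,"rz":0,"tx":0,"ty":0,"tz":-1.2,"grip":1},{"rx":0,"ry":0,"rz":0,"tx":0,"ty":0,"tz":-1.2,"grip":1}]'
python3 s3.py
```

```text
time: 15.25
position: [0.6318, 0.1184, 0.0497]
tool_rot: [[0.138, 0.987, 0.085], [0.84, -0.162, 0.517], [0.524, 0.001, -0.851]]
force: [-0.4, 0.3, -4.2]
grip_width: 0.0311
grasp_force: 58.7
tcp [0.632  0.1186 0.0503] h 1.409 F [ 0.  -0.5 -3.2] 0.03031704007277352
100 [(53, [24.0, 42.1], [35.4, 37.2, 38.0]), (49, [-39.6, -21.4], [35.9, 37.1, 37.9])]
105 [(52, [23.4, 27.8], [35.8, 36.6, 37.3]), (46, [-24.5, -20.6], [35.9, 36.8, 37.5])]
110 [(50, [22.6, 28.7], [34.9, 36.1, 36.9]), (58, [-24.8, -19.6], [35.3, 36.3, 37.0])]
115 [(85, [21.9, 30.8], [34.0, 35.3, 36.1]), (81, [-28.0, -19.2], [34.3, 35.6, 36.5])]
120 [(45, [24.6, 33.1], [34.1, 34.8, 35.4]), (45, [-29.9, -20.1], [34.6, 35.3, 35.9])]
125 [(14, [33.2, 35.3], [33.6, 34.4, 35.1])]
130 [(32, [33.3, 37.4], [33.4, 33.7, 34.4]), (4, [-33.7, -33.0], [33.8, 34.1, 34.9])]
135 [(47, [33.2, 40.4], [32.4, 33.2, 33.7]), (23, [-36.9, -33.0], [33.0, 33.5, 34.2])]
140 [(64, [33.9, 42.7], [31.6, 32.6, 33.0]), (41, [-39.0, -33.4], [32.0, 32.8, 33.5])]
145 [(56, [35.5, 43.3], [31.3, 32.1, 32.7]), (47, [-40.1, -33.2], [31.9, 32.5, 33.2])]
150 [(52, [34.4, 42.7], [27.1, 31.3, 31.9]), (38, [-39.4, -33.6], [31.4, 32.0, 32.5])]
155 [(42, [34.3, 41.9], [27.2, 30.9, 31.6]), (17, [-38.6, -33.4], [26.5, 31.2, 31.6])]
160 [(4, [34.2, 35.2], [19.0, 20.0, 20.4])]
max x seen 286.66809776032875 mid col [(112, np.float64(7.2)), (118, np.float64(29.4)), (124, np.float64(40.6)), (130, np.float64(46.6)), (136, np.float64(46.3))]
```

```bash
python3 -m creep '[{"rx":0,"ry":0,"rz":0,"tx":0,"ty":0,"tz":-0.3,"grip":1},{"rx":0,"ry":0,"rz":0,"tx":0,"ty":0,"tz":-0.6,"grip":1},{"rx":0,"ry":0,"rz":0,"tx":0,"ty":0,"tz":-0.9,"grip":1},{"rx":0,"ry":0,"rz":0,"tx":0,"ty":0,"tz":-0.9,"grip":1}]'
python3 s3.py
```

```text
time: 15.7
position: [0.6321, 0.1185, 0.0413]
tool_rot: [[0.137, 0.987, 0.086], [0.84, -0.162, 0.518], [0.525, 0.001, -0.851]]
force: [-0.4, -0.1, -2.0]
grip_width: 0.0312
grasp_force: 58.7
tcp [0.6322 0.1186 0.0416] h 1.409 F [ 0.4  0.6 -2.7] 0.031036088393472147
100 [(52, [23.7, 41.9], [37.7, 38.6, 39.8]), (55, [-39.3, -21.5], [36.9, 38.8, 39.6])]
105 [(51, [23.1, 27.2], [37.7, 38.6, 39.1]), (54, [-24.7, -20.7], [37.5, 38.7, 39.4])]
110 [(50, [22.2, 26.6], [37.3, 38.2, 38.9]), (51, [-24.3, -19.4], [37.6, 38.7, 39.2])]
115 [(93, [21.6, 31.3], [36.6, 37.7, 38.3]), (87, [-28.3, -19.5], [36.9, 38.0, 38.7])]
120 [(53, [24.3, 33.1], [36.8, 37.4, 37.9]), (45, [-30.0, -20.0], [37.2, 37.7, 38.5])]
125 [(16, [33.4, 35.3], [36.8, 37.2, 37.8])]
130 [(34, [33.2, 37.4], [36.3, 37.0, 37.5]), (5, [-34.2, -33.3], [36.7, 37.3, 37.7])]
135 [(50, [33.5, 40.2], [36.0, 36.5, 37.0]), (34, [-37.8, -33.3], [36.0, 37.1, 37.6])]
140 [(65, [33.8, 42.1], [35.3, 36.1, 36.7]), (48, [-39.2, -33.2], [35.9, 36.6, 37.3])]
145 [(63, [33.6, 43.1], [33.7, 35.7, 36.3]), (53, [-40.4, -33.2], [35.6, 36.2, 36.7])]
150 [(36, [35.3, 42.8], [34.3, 35.5, 36.2]), (21, [-40.4, -33.6], [35.4, 35.9, 36.4])]
max x seen 279.2500487093686 mid col [(112, np.float64(16.4)), (118, np.float64(38.6)), (124, np.float64(48.1)), (130, np.float64(31.6))]
```

```bash
python3 -m creep '[{"rx":0,"ry":0,"rz":0,"tx":0,"ty":0,"tz":-0.3,"grip":1},{"rx":0,"ry":0,"rz":0,"tx":0,"ty":0,"tz":-0.5,"grip":1},{"rx":0,"ry":0,"rz":0,"tx":0,"ty":0,"tz":-0.5,"grip":1}]'
python3 s3.py
```

```text
time: 16.05
position: [0.6322, 0.1185, 0.0365]
tool_rot: [[0.137, 0.987, 0.086], [0.84, -0.162, 0.518], [0.525, 0.002, -0.851]]
force: [0.2, -0.2, -3.1]
grip_width: 0.0308
grasp_force: 58.7
tcp [0.6322 0.1186 0.0367] h 1.409 F [-0.5  0.5 -2.2] 0.030547722829386444
100 [(77, [19.0, 41.7], [11.3, 38.6, 39.8]), (60, [-39.6, -20.9], [36.8, 39.3, 40.2])]
105 [(114, [19.2, 27.0], [10.9, 38.1, 39.6]), (80, [-24.7, -19.2], [11.0, 38.9, 40.1])]
110 [(124, [19.5, 26.6], [11.0, 12.0, 39.5]), (109, [-40.5, -19.4], [11.0, 38.5, 39.7])]
115 [(196, [19.7, 31.0], [10.9, 37.0, 39.5]), (158, [-28.3, -19.2], [10.9, 38.4, 39.7])]
120 [(85, [23.2, 33.1], [11.1, 38.4, 39.4]), (83, [-30.3, -20.6], [11.0, 38.7, 39.6])]
125 [(19, [33.2, 35.4], [38.5, 38.9, 39.8])]
130 [(47, [33.1, 37.6], [11.7, 38.7, 39.5]), (14, [-35.8, -33.2], [38.8, 39.2, 39.8])]
135 [(65, [33.6, 40.2], [21.6, 38.7, 39.3]), (34, [-37.7, -33.1], [38.4, 39.1, 39.7])]
140 [(72, [33.5, 42.2], [37.8, 38.8, 39.4]), (52, [-39.5, -33.4], [38.2, 39.1, 39.6])]
145 [(60, [34.1, 43.2], [36.8, 38.4, 39.2]), (41, [-39.9, -33.4], [38.1, 39.0, 39.7])]
160 [(4, [-46.6, -45.0], [11.3, 12.0, 12.6])]
165 [(7, [-46.9, -45.7], [10.6, 11.5, 12.1])]
max x seen 274.04678718527055 mid col [(112, np.float64(21.2)), (118, np.float64(43.6)), (124, np.float64(44.0)), (130, np.float64(35.3))]
```

```bash
python3 -m creep '[{"rx":0,"ry":0,"rz":0,"tx":0,"ty":0,"tz":0,"grip":0.2},{"rx":0,"ry":0,"rz":0,"tx":-0.02,"ty":-0.1,"tz":0,"grip":0.1},{"rx":0,"ry":0,"rz":0,"tx":-0.04,"ty":-0.2,"tz":-0.05,"grip":0},{"rx":0,"ry":0,"rz":0,"tx":-0.05,"ty":-0.3,"tz":-0.1,"grip":-0.1},{"rx":0,"ry":0,"rz":0,"tx":-0.07,"ty":-0.45,"tz":-0.15,"grip":-0.18},{"rx":0,"ry":0,"rz":0,"tx":-0.09,"ty":-0.6,"tz":-0.2,"grip":-0.26},{"rx":0,"ry":0,"rz":0,"tx":-0.11,"ty":-0.69,"tz":-0.2,"grip":-0.33},{"rx":0,"ry":0,"rz":0,"tx":-0.11,"ty":-0.69,"tz":-0.2,"grip":-0.33},{"rx":0,"ry":0,"rz":0,"tx":-0.11,"ty":-0.69,"tz":-0.2,"grip":-0.33}]'
cat > s4.py <<'E'
from s import *
print('wide')
b=L[(M[:,5]>.069)&(M[:,5]<.081)&(M[:,2]>100)&(abs(L[:,1])<47)&(L[:,0]<215)]
for x in range(95,215,5):
    o=[]
    for sg in (1,-1):
        w=b[(abs(b[:,0]-x)<2.5)&(b[:,1]*sg>4)]
        if len(w)>2: o.append((len(w),np.round(np.percentile(w[:,1],[3,97]),1).tolist(),np.round(1000*tcp[2]+np.percentile(w[:,2],[10,50,90]),1).tolist()))
    if o: print(x,o)
d=M[(np.hypot(L[:,0]-48,L[:,1]-1)<12)&(L[:,2]>15)&(L[:,2]<60)]; fit(f,R,tcp,'disc',[tuple(p) for p in d[:,:2]])
for sg in (1,-1):
    w=L[(L[:,0]>62)&(L[:,0]<125)&(L[:,1]*sg>2)&(abs(L[:,1])<45)&(M[:,5]>.082)&(M[:,5]<.12)]
    if len(w): print('jaw',sg,[(x,np.round(np.median(w[abs(w[:,0]-x)<3][:,1:],axis=0),1).tolist()) for x in range(65,125,10) if (abs(w[:,0]-x)<3).sum()>3])
E
python3 s4.py
```

```text
time: 17.0
position: [0.6312, 0.1118, 0.0349]
tool_rot: [[0.137, 0.987, 0.087], [0.84, -0.162, 0.518], [0.525, 0.002, -0.851]]
force: [-0.2, 0.3, -2.5]
grip_width: 0.0565
grasp_force: 6.6
tcp [0.6312 0.1118 0.0349] h 1.409 F [-0.7  0.8 -2.4] 0.05716924510317457
wide
100 [(35, [9.6, 27.6], [73.9, 76.7, 77.6]), (33, [-25.6, -7.8], [75.6, 77.1, 78.0])]
105 [(38, [9.6, 12.3], [76.2, 76.9, 77.4]), (39, [-11.0, -7.9], [76.3, 76.9, 77.8])]
110 [(44, [9.8, 13.1], [76.2, 76.9, 77.4]), (44, [-11.3, -7.8], [75.9, 76.9, 77.5])]
115 [(50, [9.5, 13.3], [73.8, 76.7, 77.4]), (50, [-11.6, -7.8], [74.4, 76.9, 77.5])]
120 [(45, [9.6, 14.1], [74.3, 76.6, 77.0]), (37, [-11.8, -7.8], [75.6, 76.6, 77.2])]
125 [(4, [-22.2, -7.6], [69.9, 73.5, 77.7])]
130 [(73, [12.6, 27.6], [75.4, 76.4, 77.1]), (65, [-25.9, -18.1], [76.0, 76.5, 77.3])]
135 [(82, [21.2, 30.8], [75.5, 76.2, 76.8]), (79, [-28.8, -19.5], [75.9, 76.5, 77.2])]
140 [(70, [24.6, 34.2], [75.4, 76.1, 76.8]), (66, [-32.4, -23.4], [75.7, 76.3, 77.0])]
145 [(18, [28.6, 35.5], [71.1, 75.6, 76.2]), (11, [-33.6, -26.7], [70.6, 73.8, 76.1])]
disc [6.400e-02 5.000e-03 4.216e+01] res 1.04 36.0 59.0 1665
jaw 1 [(65, [11.5, 47.7]), (75, [14.0, 50.7]), (85, [16.8, 54.4]), (95, [19.3, 54.2]), (105, [19.2, 57.6])]
jaw -1 [(65, [-9.9, 47.7]), (75, [-12.2, 50.7]), (85, [-14.7, 54.5]), (95, [-17.2, 54.3]), (105, [-17.1, 57.7])]
```

```bash
python3 -m creep '[{"rx":0,"ry":0,"rz":0,"tx":-0.03,"ty":-0.18,"tz":0.5,"grip":-0.33},{"rx":0,"ry":0,"rz":0,"tx":-0.06,"ty":-0.36,"tz":1,"grip":-0.33},{"rx":0,"ry":0,"rz":0,"tx":-0.09,"ty":-0.54,"tz":1.5,"grip":-0.33},{"rx":0,"ry":0,"rz":0,"tx":-0.12,"ty":-0.72,"tz":2,"grip":-0.33},{"rx":0,"ry":0,"rz":0,"tx":-0.18,"ty":-1.1,"tz":3,"grip":-0.33},{"rx":0,"ry":0,"rz":0,"tx":-0.3,"ty":-1.8,"tz":5,"grip":-0.33},{"rx":0,"ry":0,"rz":0,"tx":-0.3,"ty":-1.8,"tz":7,"grip":-0.33},{"rx":0,"ry":0,"rz":0,"tx":-0.3,"ty":-1.8,"tz":9,"grip":-0.33},{"rx":0,"ry":0,"rz":0,"tx":-0.3,"ty":-1.8,"tz":9,"grip":-0.33}]'
cat > s5.py <<'E'
from s import *
k=(M[:,5]>.067)&(M[:,5]<.083)&(M[:,2]>100); A=(M[:,3:]-[.6535,.2635,0])@R.T*1000
k&=(abs(A[:,1])<45)&(abs(A[:,0])<62); a=A[k]; print('ring pts',len(a),'zmed',np.percentile(a[:,2],[10,50,90]))
for x in range(-60,55,6):
    w=a[abs(a[:,0]-x)<3]; o=[]
    for sg in (1,-1):
        v=w[w[:,1]*sg>4]
        if len(v)>3: o.append((np.round(np.percentile(v[:,1],[3,97]),1).tolist(),round(float(np.median(v[:,2])),1)))
    if o: print(x,o)
q=A[(M[:,5]>.093)&(M[:,5]<.101)&(np.hypot(A[:,0],A[:,1])<33)]; print('shaft',len(q),(q.min(0)+q.max(0))/2,np.ptp(q,axis=0))
s=robot.read_state(); print(np.round(s['joint_positions'],2))
E
python3 s5.py
cat > s6.py <<'E'
import numpy as np
from k import *
def pl(L,M,f,R,tcp):
    m=(L[:,0]>15)&(L[:,0]<140)&(abs(L[:,1])<45)&(L[:,2]>-15)&(L[:,2]<75)
    for lo,hi in [(15,35),(36,59),(62,80),(80,98),(98,108),(108,120)]:
        w=L[m&(L[:,0]>lo)&(L[:,0]<hi)]
        if len(w)<20: continue
        for _ in range(3):
            A=np.c_[w[:,0]-(lo+hi)/2,np.ones(len(w))]; s=np.linalg.lstsq(A,w[:,2],rcond=None)[0]; r=w[:,2]-A@s; w=w[abs(r)<max(1.5,1.5*r.std())]
        print(lo,hi,len(w),'slope,z',np.round(s,3),'yL',np.round(np.median(w[w[:,1]>0][:,1]),1),'yR',np.round(np.median(w[w[:,1]<0][:,1]),1),'ymid',np.round((w[:,1].min()+w[:,1].max())/2,1))
E
cat > s7.py <<'E'
from s import *
from s6 import pl
pl(L,M,f,R,tcp)
E
python3 s7.py
```

```text
time: 17.95
position: [0.6288, 0.0956, 0.1287]
tool_rot: [[0.133, 0.987, 0.089], [0.839, -0.16, 0.52], [0.527, 0.006, -0.85]]
force: [0.3, 5.3, -4.3]
grip_width: 0.0568
grasp_force: 5.5
tcp [0.6284 0.095  0.1271] h 1.412 F [ 0.2  5.6 -3.6] 0.05707262805537159
ring pts 693 zmed [76.89269554 79.0382791  81.25022329]
-54 [([7.1, 25.1], 81.0), ([-28.2, -10.8], 81.2)]
-48 [([7.1, 25.1], 81.3), ([-28.2, -10.8], 81.3)]
-42 [([7.2, 24.7], 81.0), ([-28.3, -10.9], 81.1)]
-36 [([7.3, 13.7], 80.5), ([-14.5, -10.4], 80.3)]
-30 [([7.5, 10.7], 80.0), ([-14.6, -10.5], 79.9)]
-24 [([9.8, 26.0], 79.2), ([-28.7, -20.1], 79.5)]
-18 [([18.8, 28.8], 79.0), ([-31.8, -23.1], 79.0)]
-12 [([24.6, 32.7], 78.5), ([-35.2, -27.6], 78.7)]
-6 [([26.7, 34.1], 78.0), ([-36.2, -30.6], 78.2)]
0 [([28.8, 33.5], 77.6), ([-36.0, -31.8], 77.6)]
6 [([30.0, 33.1], 77.2), ([-36.1, -33.1], 77.4)]
12 [([30.7, 33.0], 76.9), ([-36.0, -33.4], 77.1)]
42 [([16.7, 20.6], 74.9), ([-23.5, -18.2], 74.8)]
shaft 2303 [-0.87716744 -1.06414635 96.0705669 ] [53.29238623 55.37617974  6.13992286]
[ 0.78  0.98 -1.31  1.75  0.59  0.83 -0.74]
tcp [0.6282 0.0946 0.1262] h 1.411 F [ 0.4  5.  -4.5] 0.057006962050515954
15 35 1173 slope,z [-0.276  3.756] yL 22.9 yR -22.1 ymid 0.1
36 59 1033 slope,z [-0.155 -5.92 ] yL 13.5 yR -12.5 ymid 0.2
62 80 517 slope,z [-0.411 -8.804] yL 5.5 yR -5.1 ymid 0.5
80 98 42 slope,z [ -0.033 -14.881] yL 9.8 yR -8.2 ymid 0.1
```

```bash
python3 -m creep '[{"rx":0,"ry":0,"rz":0,"tx":0.03,"ty":0.2,"tz":0,"grip":-0.33},{"rx":0,"ry":0,"rz":0,"tx":0.06,"ty":0.4,"tz":0,"grip":-0.33},{"rx":0,"ry":0,"rz":0,"tx":0.06,"ty":0.4,"tz":0,"grip":-0.33}]'
python3 s5.py; python3 s7.py
```

```text
time: 18.35
position: [0.6287, 0.0974, 0.1247]
tool_rot: [[0.137, 0.987, 0.087], [0.841, -0.162, 0.517], [0.524, 0.002, -0.852]]
force: [-0.6, -0.3, -2.0]
grip_width: 0.0569
grasp_force: 4.8
tcp [0.6287 0.0974 0.1246] h 1.409 F [-0.6  0.5 -2. ] 0.056746280113731375
ring pts 836 zmed [74.36711346 75.707852   77.05122426]
-54 [([6.5, 24.6], 74.4), ([-28.1, -10.7], 74.1)]
-48 [([6.5, 24.7], 74.8), ([-28.2, -10.7], 74.6)]
-42 [([6.6, 10.6], 75.0), ([-28.4, -10.8], 75.1)]
-36 [([6.7, 11.0], 75.2), ([-14.3, -10.3], 75.3)]
-30 [([7.9, 11.2], 70.7), ([-14.8, -10.3], 74.8)]
-24 [([17.1, 25.7], 75.6), ([-28.4, -20.5], 75.7)]
-18 [([19.0, 28.4], 75.7), ([-31.4, -22.1], 75.7)]
-12 [([23.6, 32.8], 75.7), ([-34.9, -26.4], 75.7)]
-6 [([27.0, 33.9], 76.1), ([-36.2, -30.0], 76.0)]
0 [([28.7, 34.1], 76.0), ([-35.8, -31.9], 76.3)]
6 [([29.8, 32.9], 76.4), ([-36.3, -32.5], 76.2)]
12 [([30.3, 32.7], 76.3), ([-35.7, -33.7], 76.1)]
36 [([17.7, 22.2], 77.1), ([-24.5, -22.0], 77.2)]
42 [([12.4, 20.8], 77.3), ([-22.3, -12.2], 77.5)]
48 [([-19.0, -5.6], 77.0)]
shaft 2385 [-0.35532878 -1.37242295 95.95034096] [53.80060976 55.13102133  5.85763232]
[ 0.77  0.98 -1.31  1.75  0.59  0.83 -0.75]
tcp [0.6287 0.0974 0.1246] h 1.409 F [-0.8  0.5 -1.7] 0.05668626909123995
15 35 1147 slope,z [-0.289  1.804] yL 23.0 yR -22.0 ymid 0.4
36 59 983 slope,z [-0.155 -8.307] yL 13.4 yR -12.3 ymid 0.3
62 80 492 slope,z [ -0.315 -11.47 ] yL 5.1 yR -5.0 ymid 0.7
```

```bash
sed -i 's/L\[:,2\]>-15/L[:,2]>-45/' s6.py; python3 s7.py; python3 -m creep '[{"rx":0,"ry":0,"rz":0,"tx":0.03,"ty":0.2,"tz":0.5,"grip":-0.33},{"rx":0,"ry":0,"rz":0,"tx":0.06,"ty":0.4,"tz":1,"grip":-0.33},{"rx":0,"ry":0,"rz":0,"tx":0.06,"ty":0.4,"tz":1,"grip":-0.33}]'
python3 s7.py; python3 s5.py | grep -E '^-48|^12|^0'
```

```text
tcp [0.6288 0.0975 0.1247] h 1.409 F [-0.3 -0.5 -1.4] 0.05707019414616003
15 35 1151 slope,z [-0.321  1.555] yL 23.0 yR -22.0 ymid 0.4
36 59 1249 slope,z [-0.101 -8.543] yL 12.1 yR -11.1 ymid 0.2
62 80 515 slope,z [ -0.599 -12.971] yL 6.3 yR -6.0 ymid 0.3
80 98 562 slope,z [ -0.296 -20.931] yL 10.8 yR -9.6 ymid 0.7
98 108 278 slope,z [ -0.305 -24.99 ] yL 14.4 yR -13.2 ymid 0.6
108 120 277 slope,z [ -0.341 -28.296] yL 17.1 yR -16.0 ymid 0.6
time: 18.8
position: [0.6297, 0.1024, 0.1361]
tool_rot: [[0.136, 0.987, 0.088], [0.84, -0.162, 0.518], [0.525, 0.003, -0.851]]
force: [-0.2, -0.0, -1.9]
grip_width: 0.0569
grasp_force: 4.8
tcp [0.6296 0.1021 0.1356] h 1.41 F [-0.2  0.1 -2.4] 0.05716698227398233
15 35 1098 slope,z [-0.433 -1.399] yL 22.8 yR -22.0 ymid 0.3
36 59 1188 slope,z [ -0.15 -12.86] yL 11.4 yR -10.4 ymid 0.6
62 80 456 slope,z [ -0.704 -19.643] yL 7.0 yR -6.0 ymid 0.1
80 98 504 slope,z [ -0.36  -28.774] yL 11.2 yR -10.1 ymid 0.5
98 108 264 slope,z [ -0.328 -33.919] yL 14.9 yR -14.0 ymid 0.5
108 120 174 slope,z [ -0.657 -38.949] yL 18.2 yR -16.8 ymid 0.9
-48 [([6.7, 24.6], 76.4), ([-28.1, -11.0], 76.0)]
0 [([28.7, 33.3], 75.7), ([-36.0, -31.9], 75.7)]
12 [([31.0, 33.7], 75.2), ([-36.2, -33.7], 75.5)]
```

```bash
python3 -m creep '[{"rx":0,"ry":0,"rz":0,"tx":0,"ty":0,"tz":-0.7,"grip":-0.31},{"rx":0,"ry":0,"rz":0,"tx":0,"ty":0,"tz":-1.4,"grip":-0.31},{"rx":0,"ry":0,"rz":0,"tx":0,"ty":0,"tz":-2.1,"grip":-0.31},{"rx":0,"ry":0,"rz":0,"tx":0,"ty":0,"tz":-2.8,"grip":-0.31},{"rx":0,"ry":0,"rz":0,"tx":0,"ty":0,"tz":-2.8,"grip":-0.31}]'
cat >> s6.py <<'E'
def jaw(L,tcp,R):
    o=(np.array([.6535,.2635,0])-tcp)@R.T*1000
    for sg in (1,-1):
        w=L[(L[:,0]>98)&(L[:,0]<135)&(L[:,1]*sg>8)&(abs(L[:,1])<30)&(L[:,2]+tcp[2]*1000>83)]
        print('jaw end',sg,'hub x',np.round(np.percentile(w[:,0],[50,99])-o[0],1),'y',np.round(np.median(w[w[:,0]>105][:,1])-o[1],1),'z at front',np.round(np.median(w[w[:,0]>np.percentile(w[:,0],70)][:,2])+tcp[2]*1000,1))
E
echo 'from s6 import jaw; jaw(L,tcp,R)' >> s7.py
python3 s7.py; python3 s5.py | grep -E '^-48|^12|^0'
```

```text
time: 19.4
position: [0.6291, 0.1, 0.1046]
tool_rot: [[0.139, 0.987, 0.085], [0.841, -0.163, 0.516], [0.523, 0.0, -0.852]]
force: [-0.6, -4.9, -0.2]
grip_width: 0.0558
grasp_force: 5.3
tcp [0.6292 0.1002 0.1052] h 1.407 F [-1.9 -6.2  0.7] 0.056405742878910314
15 35 1237 slope,z [-0.16   6.115] yL 23.2 yR -21.6 ymid 0.5
36 59 1299 slope,z [-0.012 -0.645] yL 13.5 yR -11.8 ymid 0.6
62 80 634 slope,z [-0.354 -1.193] yL 5.7 yR -5.1 ymid 1.1
80 98 692 slope,z [-0.141 -6.948] yL 11.0 yR -8.3 ymid 1.5
98 108 330 slope,z [-0.154 -8.946] yL 14.8 yR -12.0 ymid 1.5
108 120 386 slope,z [ -0.484 -11.858] yL 18.1 yR -15.2 ymid 2.0
jaw end 1 hub x [-50.3 -30.3] y 16.4 z at front 88.4
jaw end -1 hub x [-49.5 -30.2] y -18.7 z at front 88.6
-48 [([7.2, 24.7], 75.1), ([-28.0, -12.8], 75.0)]
0 [([28.9, 33.4], 75.1), ([-35.8, -31.3], 75.0)]
12 [([30.9, 33.3], 75.2), ([-36.4, -33.6], 75.4)]
```

```bash
python3 -m creep '[{"rx":0,"ry":0,"rz":0,"tx":-0.05,"ty":-0.3,"tz":0,"grip":-0.31},{"rx":0,"ry":0,"rz":0,"tx":-0.1,"ty":-0.6,"tz":-0.5,"grip":-0.31},{"rx":0,"ry":0,"rz":0,"tx":-0.1,"ty":-0.65,"tz":-1,"grip":-0.31},{"rx":0,"ry":0,"rz":0,"tx":-0.1,"ty":-0.65,"tz":-1.6,"grip":-0.31},{"rx":0,"ry":0,"rz":0,"tx":-0.1,"ty":-0.65,"tz":-1.9,"grip":-0.31}]'
python3 s7.py; python3 s5.py | grep -E '^-48|^12|^0'
```

```text
time: 20.0
position: [0.6281, 0.0952, 0.0868]
tool_rot: [[0.137, 0.987, 0.086], [0.84, -0.162, 0.518], [0.525, 0.001, -0.851]]
force: [-0.2, 0.1, -1.0]
grip_width: 0.0559
grasp_force: 5.1
tcp [0.628  0.0952 0.0866] h 1.409 F [-1.1  0.5 -1.7] 0.05631384257740588
15 35 1352 slope,z [-0.029 11.451] yL 22.9 yR -21.7 ymid 0.4
36 59 1355 slope,z [0.066 7.116] yL 14.0 yR -12.6 ymid 0.4
62 80 734 slope,z [-0.178  9.62 ] yL 5.6 yR -5.1 ymid 0.6
80 98 813 slope,z [-0.024  5.828] yL 10.3 yR -8.2 ymid 1.2
98 108 398 slope,z [-0.025  5.423] yL 14.0 yR -12.1 ymid 0.9
108 120 452 slope,z [-0.254  4.214] yL 17.2 yR -14.6 ymid 1.1
jaw end 1 hub x [-55.3 -35.5] y 16.0 z at front 87.3
jaw end -1 hub x [-55.1 -35.4] y -17.7 z at front 87.4
-48 [([7.3, 24.6], 75.2), ([-27.7, -10.5], 75.2)]
0 [([28.8, 33.3], 75.2), ([-36.6, -31.6], 75.3)]
12 [([30.5, 33.0], 74.9), ([-35.6, -34.0], 75.3)]
```

```bash
python3 -m creep '[{"rx":0.02,"ry":-0.003,"rz":0,"tx":0,"ty":-0.1,"tz":0.2,"grip":-0.31},{"rx":0.03,"ry":-0.005,"rz":0,"tx":0,"ty":-0.1,"tz":0.6,"grip":-0.31},{"rx":0.045,"ry":-0.007,"rz":0,"tx":0,"ty":-0.1,"tz":1.1,"grip":-0.31},{"rx":0.059,"ry":-0.01,"rz":0,"tx":0,"ty":-0.1,"tz":1.7,"grip":-0.31},{"rx":0.059,"ry":-0.01,"rz":0,"tx":0,"ty":-0.1,"tz":2,"grip":-0.31}]'
python3 s7.py; python3 s5.py | grep -E '^-48|^12|^0'
```

```text
time: 20.6
position: [0.6286, 0.0936, 0.1083]
tool_rot: [[0.132, 0.987, 0.096], [0.807, -0.163, 0.568], [0.576, 0.002, -0.818]]
force: [0.3, 0.9, -2.2]
grip_width: 0.0562
grasp_force: 5.0
tcp [0.6287 0.0939 0.1088] h 1.409 F [-0.5  0.6 -0.6] 0.05622812491659337
15 35 1139 slope,z [-0.193  3.895] yL 22.9 yR -21.8 ymid 0.4
36 59 1270 slope,z [ 0.011 -3.06 ] yL 12.5 yR -11.1 ymid 0.4
62 80 557 slope,z [-0.436 -4.475] yL 6.5 yR -5.5 ymid 0.6
80 98 621 slope,z [ -0.16  -10.128] yL 10.6 yR -9.0 ymid 0.5
98 108 291 slope,z [ -0.162 -12.307] yL 14.5 yR -12.9 ymid 0.9
108 120 325 slope,z [ -0.262 -14.507] yL 17.2 yR -15.9 ymid 0.8
jaw end 1 hub x [-57.3 -36.6] y 15.7 z at front 88.3
jaw end -1 hub x [-56.4 -37. ] y -20.0 z at front 88.3
-48 [([7.2, 24.8], 75.0), ([-27.9, -10.3], 75.0)]
0 [([29.0, 33.1], 75.0), ([-36.3, -31.6], 75.1)]
12 [([30.3, 32.9], 74.9), ([-36.1, -33.3], 74.7)]
```

```bash
python3 -m creep '[{"rx":-0.02,"ry":0.003,"rz":0,"tx":0,"ty":0,"tz":-0.7,"grip":-0.31},{"rx":-0.04,"ry":0.006,"rz":0,"tx":0,"ty":0,"tz":-1.4,"grip":-0.31},{"rx":-0.059,"ry":0.01,"rz":0,"tx":0,"ty":0,"tz":-2.1,"grip":-0.31},{"rx":-0.059,"ry":0.01,"rz":0,"tx":0.08,"ty":0.5,"tz":-2.2,"grip":-0.31},{"rx":-0.059,"ry":0.01,"rz":0,"tx":0.16,"ty":1,"tz":-2.2,"grip":-0.31},{"rx":-0.059,"ry":0.01,"rz":0,"tx":0.24,"ty":1.5,"tz":-2.2,"grip":-0.31},{"rx":-0.059,"ry":0.01,"rz":0,"tx":0.32,"ty":2,"tz":-2.2,"grip":-0.31},{"rx":-0.059,"ry":0.01,"rz":0,"tx":0.32,"ty":2,"tz":-2.2,"grip":-0.31}]'
python3 s7.py; python3 s5.py | grep -E '^-48|^12|^0'
```

```text
time: 21.5
position: [0.6313, 0.1135, 0.0848]
tool_rot: [[0.137, 0.987, 0.086], [0.842, -0.162, 0.515], [0.522, 0.001, -0.853]]
force: [-0.9, -5.0, -2.2]
grip_width: 0.0561
grasp_force: 4.9
tcp [0.6313 0.1134 0.0849] h 1.409 F [-1.2 -4.4 -0.1] 0.05629121195357419
15 35 1129 slope,z [-0.072  5.245] yL 15.9 yR -14.6 ymid 0.3
36 59 1298 slope,z [0.085 9.101] yL 5.1 yR -4.7 ymid 0.7
62 80 944 slope,z [0.007 5.581] yL 9.6 yR -8.3 ymid 0.7
80 98 827 slope,z [0.01  5.809] yL 14.2 yR -13.0 ymid 0.7
98 108 1010 slope,z [ -2.202 -13.791] yL 19.5 yR -18.7 ymid 2.0
108 120 1488 slope,z [  1.322 -24.927] yL 10.0 yR -8.9 ymid -0.7
jaw end 1 hub x [-30.6 -16.9] y 14.4 z at front 93.3
jaw end -1 hub x [-32.4 -17.1] y -17.8 z at front 93.0
-48 [([7.2, 25.0], 75.1), ([-28.2, -10.4], 74.9)]
0 [([29.4, 33.5], 75.1), ([-36.6, -31.3], 75.2)]
12 [([30.9, 33.3], 75.1), ([-35.6, -33.9], 75.6)]
```

```bash
python3 -m creep '[{"rx":0,"ry":0,"rz":0,"tx":0.08,"ty":0.5,"tz":0,"grip":-0.31},{"rx":0,"ry":0,"rz":0,"tx":0.16,"ty":1,"tz":0,"grip":-0.31},{"rx":0,"ry":0,"rz":0,"tx":0.16,"ty":1,"tz":0,"grip":-0.31},{"rx":0,"ry":0,"rz":0,"tx":0.08,"ty":0.5,"tz":0,"grip":-0.31},{"rx":0,"ry":0,"rz":0,"tx":0.08,"ty":0.5,"tz":0,"grip":-0.31}]'
python3 s7.py; python3 s5.py | grep -E '^-48|^12|^0'
```

```text
time: 22.1
position: [0.6323, 0.119, 0.0856]
tool_rot: [[0.137, 0.987, 0.087], [0.84, -0.162, 0.518], [0.525, 0.002, -0.851]]
force: [-0.1, 0.1, -1.3]
grip_width: 0.0561
grasp_force: 8.3
tcp [0.6323 0.1193 0.0858] h 1.409 F [ 0.4 -0.2 -1.9] 0.05636688333615865
15 35 1199 slope,z [0.307 4.968] yL 9.9 yR -9.1 ymid 0.1
36 59 1128 slope,z [-0.233  6.017] yL 6.9 yR -5.9 ymid 0.6
62 80 929 slope,z [0.025 4.63 ] yL 12.2 yR -10.8 ymid 0.9
80 98 855 slope,z [-0.723  1.601] yL 16.3 yR -15.1 ymid 0.5
98 108 1288 slope,z [ -0.102 -19.95 ] yL 18.6 yR -16.7 ymid 0.3
108 120 1240 slope,z [  3.847 -19.093] yL 6.0 yR -5.4 ymid -1.9
jaw end 1 hub x [-23.4 -11.2] y 14.2 z at front 95.9
jaw end -1 hub x [-23.5 -11. ] y -17.8 z at front 95.6
-48 [([7.1, 24.7], 75.2), ([-28.1, -10.4], 75.2)]
0 [([28.3, 33.0], 75.1), ([-36.5, -31.0], 75.2)]
12 [([31.4, 33.6], 74.9), ([-35.7, -34.1], 75.4)]
```

```bash
python3 -m creep '[{"rx":0,"ry":0,"rz":0,"tx":0,"ty":0,"tz":0.3,"grip":-0.31},{"rx":0,"ry":0,"rz":0,"tx":0,"ty":0,"tz":0.8,"grip":-0.31},{"rx":0,"ry":0,"rz":0,"tx":0,"ty":0,"tz":1.5,"grip":-0.31},{"rx":0,"ry":0,"rz":0,"tx":0,"ty":0,"tz":2.2,"grip":-0.31},{"rx":0,"ry":0,"rz":0,"tx":0,"ty":0,"tz":2.2,"grip":-0.31}]'
cat > s8.py <<'E'
from s import *
for sg in (1,-1):
    w=L[(L[:,0]>20)&(L[:,0]<140)&(L[:,1]*sg>0)&(abs(L[:,1])<32)&(M[:,5]>.078)&(M[:,2]<110)]
    print(sg,[(x,*np.round(np.median(w[abs(w[:,0]-x)<2][:,1:],axis=0)+[0,tcp[2]*1000],1).tolist()) for x in range(20,125,5) if (abs(w[:,0]-x)<2).sum()>8])
E
python3 s8.py; python3 s5.py | grep -E '^-48|^12|^0'
```

```text
time: 22.7
position: [0.633, 0.1196, 0.1095]
tool_rot: [[0.136, 0.987, 0.089], [0.84, -0.162, 0.518], [0.526, 0.004, -0.851]]
force: [-0.4, -0.4, -1.5]
grip_width: 0.0557
grasp_force: 8.2
tcp [0.6327 0.1194 0.1087] h 1.41 F [-0.4  0.5 -3.2] 0.055941464777769456
1 [(20, 11.9, 112.2), (25, 7.0, 112.2), (30, 6.4, 116.4), (35, 5.9, 116.6), (40, 5.9, 116.7), (45, 4.8, 116.6), (50, 7.8, 112.7), (55, 7.9, 112.7), (60, 9.1, 112.7), (65, 10.4, 112.6), (70, 11.6, 112.7), (75, 12.4, 113.0), (80, 13.9, 113.0), (85, 15.0, 112.9), (90, 17.0, 112.8), (95, 17.8, 112.3), (100, 18.6, 109.0), (105, 18.0, 109.0), (110, 17.7, 109.1), (115, 2.4, 84.9), (120, 10.1, 83.8)]
-1 [(20, -11.6, 112.2), (25, -6.7, 112.3), (30, -6.1, 116.2), (35, -5.6, 116.6), (40, -5.6, 116.7), (45, -4.5, 116.6), (50, -6.5, 112.8), (55, -6.6, 112.7), (60, -8.4, 112.7), (65, -9.6, 112.7), (70, -11.0, 112.8), (75, -12.2, 113.1), (80, -13.6, 112.9), (85, -14.4, 112.9), (90, -15.8, 113.0), (95, -17.3, 112.6), (100, -17.8, 109.1), (105, -17.1, 109.0), (110, -17.6, 109.1), (115, -1.3, 85.1), (120, -8.7, 84.1)]
-48 [([6.9, 24.8], 74.9), ([-27.5, -10.3], 75.0)]
0 [([28.7, 33.7], 75.0), ([-35.8, -31.5], 75.4)]
12 [([31.3, 32.8], 75.1), ([-35.7, -33.9], 75.0)]
```

```bash
python3 - <<'E'
from scipy.spatial.transform import Rotation as Q
import numpy as np
h=1.41
for p in (.2,.25,.3):
    v=(Q.from_rotvec([0,0,.07-h])*Q.from_rotvec(p*np.array([-np.sin(h),np.cos(h),0]))).as_rotvec(); print(p,v.round(3))
E
```

```text
0.2 [-0.145  0.159 -1.335]
0.25 [-0.182  0.199 -1.333]
0.3 [-0.218  0.239 -1.329]
```

```bash
python3 -m creep '[{"rx":0,"ry":0,"rz":0,"tx":0,"ty":0,"tz":2,"grip":-0.31},{"rx":0,"ry":0,"rz":0,"tx":0,"ty":-0.5,"tz":5,"grip":-0.31},{"rx":-0.01,"ry":0.01,"rz":-0.08,"tx":0,"ty":-1.5,"tz":8,"grip":-0.31},{"rx":-0.025,"ry":0.03,"rz":-0.19,"tx":-0.4,"ty":-3,"tz":9,"grip":-0.31},{"rx":-0.04,"ry":0.045,"rz":-0.31,"tx":-0.7,"ty":-4.5,"tz":9,"grip":-0.31},{"rx":-0.058,"ry":0.064,"rz":-0.43,"tx":-1,"ty":-6,"tz":9,"grip":-0.31},{"rx":-0.075,"ry":0.082,"rz":-0.55,"tx":-1.3,"ty":-7.5,"tz":9,"grip":-0.31},{"rx":-0.09,"ry":0.1,"rz":-0.67,"tx":-1.6,"ty":-9,"tz":9,"grip":-0.31},{"rx":-0.108,"ry":0.118,"rz":-0.79,"tx":-1.9,"ty":-10.5,"tz":9,"grip":-0.31},{"rx":-0.124,"ry":0.136,"rz":-0.91,"tx":-2.2,"ty":-12,"tz":9,"grip":-0.31},{"rx":-0.14,"ry":0.154,"rz":-1.03,"tx":-2.5,"ty":-13,"tz":9,"grip":-0.31},{"rx":-0.157,"ry":0.172,"rz":-1.15,"tx":-2.8,"ty":-14.2,"tz":9,"grip":-0.31},{"rx":-0.173,"ry":0.19,"rz":-1.27,"tx":-2.8,"ty":-14.2,"tz":9,"grip":-0.31},{"rx":-0.182,"ry":0.199,"rz":-1.333,"tx":-2.8,"ty":-14.2,"tz":9,"grip":-0.31},{"rx":-0.182,"ry":0.199,"rz":-1.333,"tx":-2.8,"ty":-14.2,"tz":9,"grip":-0.31},{"rx":-0.182,"ry":0.199,"rz":-1.333,"tx":-2.8,"ty":-14.2,"tz":9,"grip":-0.31}]'
sed -i 's/(M\[:,5\]>.078)/(L[:,2]>-60)/' s8.py; python3 s8.py; python3 -c "
from h import *
print(np.round(robot.read_state()['joint_positions'],2))"
```

```text
time: 24.4
position: [0.6041, -0.0221, 0.1976]
tool_rot: [[0.952, 0.071, 0.297], [0.069, -0.997, 0.019], [0.298, 0.002, -0.955]]
force: [-0.9, -0.5, -2.6]
grip_width: 0.0559
grasp_force: 8.2
tcp [ 0.604  -0.0227  0.1974] h 0.071 F [ 0.2 -0.5 -1.8] 0.05631961705857418
1 [(20, 12.7, 195.3), (25, 8.3, 194.4), (30, 6.0, 197.2), (35, 5.5, 196.2), (40, 5.5, 195.1), (45, 5.0, 193.9), (50, 7.4, 188.4), (55, 8.7, 187.2), (60, 9.9, 186.0), (65, 11.2, 184.6), (70, 12.5, 183.6), (75, 13.9, 182.2), (80, 15.1, 181.1), (85, 16.6, 179.9), (90, 18.6, 178.6), (95, 18.5, 173.5), (100, 18.8, 172.0), (105, 19.0, 170.9)]
-1 [(20, -10.9, 195.4), (25, -7.6, 194.4), (30, -5.3, 197.0), (35, -5.3, 196.1), (40, -5.1, 195.2), (45, -4.4, 193.6), (50, -5.7, 188.5), (55, -6.8, 187.2), (60, -8.1, 186.0), (65, -9.4, 184.7), (70, -10.6, 183.5), (75, -11.5, 182.3), (80, -12.8, 181.2), (85, -14.2, 180.0), (90, -16.3, 178.3), (95, -16.1, 173.5), (100, -16.5, 171.9), (105, -17.6, 170.8)]
[ 0.51  0.43 -0.71  1.9   0.48  0.66 -1.96]
```

```bash
python3 -m creep '[{"rx":0.005,"ry":-0.06,"rz":0,"tx":0.2,"ty":0,"tz":-1.5,"grip":-0.31},{"rx":0.01,"ry":-0.12,"rz":0,"tx":0.4,"ty":0,"tz":-3.5,"grip":-0.31},{"rx":0.014,"ry":-0.18,"rz":0,"tx":0.6,"ty":0,"tz":-6,"grip":-0.31},{"rx":0.018,"ry":-0.249,"rz":0,"tx":0.6,"ty":0,"tz":-8.5,"grip":-0.31},{"rx":0.018,"ry":-0.249,"rz":0,"tx":0.6,"ty":0,"tz":-10.5,"grip":-0.31},{"rx":0.018,"ry":-0.249,"rz":0,"tx":0.6,"ty":0,"tz":-11.5,"grip":-0.31},{"rx":0.018,"ry":-0.249,"rz":0,"tx":0.6,"ty":0,"tz":-11.5,"grip":-0.31},{"rx":0.018,"ry":-0.249,"rz":0,"tx":0.6,"ty":0,"tz":-11.5,"grip":-0.31}]'
python3 s8.py; python3 -c "
from h import *
print(np.round(robot.read_state()['joint_positions'],2))"
python3 - <<'E'
from k import *
M=np.load('M.npy'); m=(M[:,5]>.024)&(M[:,5]<.036)&(abs(M[:,3]-.65)<.06)&(abs(M[:,4]+.02)<.04)
q=M[m]; print('front rest',len(q),q[:,3:].min(0),q[:,3:].max(0),np.median(q[:,3:],0))
E
```

```text
time: 25.25
position: [0.623, -0.03, 0.1084]
tool_rot: [[0.875, 0.073, 0.479], [0.059, -0.997, 0.043], [0.481, -0.01, -0.877]]
force: [-0.5, -0.2, -1.3]
grip_width: 0.056
grasp_force: 8.2
tcp [ 0.6232 -0.0297  0.109 ] h 0.068 F [ 0.5  0.2 -2.3] 0.05613560412275355
1 [(20, 11.5, 108.8), (25, 6.4, 108.6), (30, 5.9, 112.0), (35, 6.0, 111.8), (40, 6.0, 111.3), (45, 5.0, 110.9), (50, 7.8, 106.6), (55, 8.8, 106.0), (60, 10.1, 105.8), (65, 11.7, 105.2), (70, 12.8, 104.8), (75, 14.1, 104.6), (80, 16.2, 104.0), (85, 17.1, 103.6), (90, 18.0, 103.0), (95, 19.0, 99.4), (100, 19.6, 98.2), (105, 20.2, 98.0), (110, 20.0, 97.5)]
-1 [(20, -10.7, 108.6), (25, -6.2, 108.4), (30, -5.6, 112.0), (35, -5.1, 111.7), (40, -5.1, 111.3), (45, -4.0, 110.9), (50, -6.1, 106.4), (55, -6.7, 105.7), (60, -8.0, 105.6), (65, -8.9, 105.0), (70, -10.2, 104.6), (75, -11.5, 104.2), (80, -12.3, 103.7), (85, -13.1, 103.3), (90, -14.4, 102.8), (95, -16.1, 101.4), (100, -15.7, 97.9), (105, -15.8, 97.5), (110, -16.0, 97.0)]
[ 0.38  0.51 -0.47  2.15  1.45  0.18 -2.89]
front rest 1096 [ 0.63198402 -0.0422585   0.02405427] [0.67194479 0.00336546 0.03175124] [ 0.64418903 -0.02311126  0.02992344]
```

```bash
python3 -m creep '[{"rx":-0.004,"ry":0.06,"rz":0,"tx":-0.5,"ty":0.3,"tz":0.5,"grip":-0.31},{"rx":-0.008,"ry":0.12,"rz":0,"tx":-1,"ty":0.6,"tz":0.5,"grip":-0.31},{"rx":-0.012,"ry":0.18,"rz":0,"tx":-1.5,"ty":0.7,"tz":0.5,"grip":-0.31},{"rx":-0.015,"ry":0.24,"rz":0,"tx":-1.5,"ty":0.7,"tz":0.5,"grip":-0.31},{"rx":-0.015,"ry":0.24,"rz":0,"tx":-1.5,"ty":0.7,"tz":-1,"grip":-0.31},{"rx":-0.015,"ry":0.24,"rz":0,"tx":-1.5,"ty":0.7,"tz":-2,"grip":-0.31},{"rx":-0.015,"ry":0.24,"rz":0,"tx":-1.5,"ty":0.7,"tz":-2,"grip":-0.31},{"rx":-0.015,"ry":0.24,"rz":0,"tx":-1.5,"ty":0.7,"tz":-2,"grip":-0.31},{"rx":-0.015,"ry":0.24,"rz":0,"tx":-1.5,"ty":0.7,"tz":-2,"grip":-0.31}]'
python3 s8.py; python3 -c "
from h import *
print(np.round(robot.read_state()['joint_positions'],2))"
```

```text
time: 26.2
position: [0.6084, -0.0221, 0.0896]
tool_rot: [[0.963, 0.076, 0.258], [0.071, -0.997, 0.029], [0.26, -0.01, -0.966]]
force: [-0.3, 0.2, -1.2]
grip_width: 0.0561
grasp_force: 8.2
tcp [ 0.6085 -0.0221  0.0896] h 0.073 F [-0.   0.4 -2.1] 0.05611651646402983
1 [(20, 10.6, 84.4), (25, 8.0, 83.8), (30, 5.6, 85.9), (35, 5.8, 84.2), (40, 5.8, 82.6), (45, 5.9, 80.6), (50, 8.4, 75.1), (55, 9.7, 73.2), (60, 11.1, 71.6), (65, 12.5, 69.7), (70, 13.8, 68.2), (75, 15.4, 66.5), (80, 16.8, 65.0), (85, 18.8, 63.1), (90, 19.2, 60.8), (95, 19.9, 55.7), (100, 20.9, 53.9), (105, 20.3, 52.5)]
-1 [(20, -9.8, 84.3), (25, -7.6, 83.2), (30, -5.3, 85.6), (35, -5.3, 84.2), (40, -5.3, 82.4), (45, -5.1, 80.1), (50, -5.5, 74.9), (55, -6.7, 73.1), (60, -7.9, 71.3), (65, -9.3, 69.5), (70, -10.5, 68.0), (75, -11.8, 66.1), (80, -12.6, 64.7), (85, -14.4, 62.6), (90, -14.8, 60.8), (95, -15.2, 55.4), (100, -15.5, 53.3), (105, -15.6, 51.9)]
[ 0.51  0.62 -0.77  1.98  0.84  0.57 -2.29]
```

```bash
python3 -m creep '[{"rx":0,"ry":0,"rz":0,"tx":0,"ty":-0.05,"tz":-1,"grip":-0.31},{"rx":0,"ry":0,"rz":0,"tx":0,"ty":-0.05,"tz":-2,"grip":-0.31},{"rx":0,"ry":0,"rz":0,"tx":0,"ty":-0.05,"tz":-2.6,"grip":-0.31},{"rx":0,"ry":0,"rz":0,"tx":0,"ty":-0.05,"tz":-3.2,"grip":-0.31},{"rx":0,"ry":0,"rz":0,"tx":0,"ty":-0.05,"tz":-3.8,"grip":-0.31},{"rx":0,"ry":0,"rz":0,"tx":0,"ty":-0.05,"tz":-4.3,"grip":-0.31},{"rx":0,"ry":0,"rz":0,"tx":0,"ty":-0.05,"tz":-4.3,"grip":-0.31}]'
python3 s8.py; python3 -c "
from h import *
print(np.round(robot.read_state()['joint_positions'],2))"
```

```text
time: 26.95
position: [0.6082, -0.0227, 0.0453]
tool_rot: [[0.963, 0.076, 0.257], [0.071, -0.997, 0.029], [0.259, -0.01, -0.966]]
force: [0.4, 0.2, -0.6]
grip_width: 0.0562
grasp_force: 8.3
tcp [ 0.6084 -0.0228  0.0457] h 0.073 F [-0.8  0.3 -1.3] 0.056013069331977895
1 [(20, 12.7, 47.9), (25, 10.1, 47.8), (30, 5.7, 51.2), (35, 5.7, 51.1), (40, 5.8, 50.7), (45, 5.2, 50.1), (50, 6.0, 46.2), (55, 7.6, 45.2), (60, 9.3, 45.0), (65, 10.5, 44.6), (70, 11.1, 44.0), (75, 11.8, 43.6), (80, 12.8, 43.0), (85, 13.5, 42.4), (90, 14.3, 41.8), (95, 13.5, 32.8), (100, 14.2, 36.9), (105, 14.4, 36.3), (110, 14.7, 35.7), (115, 2.8, -0.2)]
-1 [(20, -13.6, 48.1), (25, -11.0, 47.7), (30, -6.6, 50.6), (35, -6.1, 50.8), (40, -6.1, 50.6), (45, -5.1, 50.0), (50, -5.2, 45.8), (55, -6.2, 45.3), (60, -7.9, 44.9), (65, -8.5, 44.5), (70, -11.2, 43.5), (75, -13.4, 1.1), (80, -14.0, 1.0), (85, -14.7, 1.6), (90, -15.8, 41.0), (95, -17.1, 34.1), (100, -18.3, 36.8), (105, -18.4, 36.7), (110, -18.0, 36.1), (115, -29.2, 0.0)]
[ 0.45  0.67 -0.67  2.01  0.95  0.47 -2.39]
```

```bash
python3 -m creep '[{"rx":0,"ry":0,"rz":0,"tx":0,"ty":0,"tz":-0.3,"grip":-0.31},{"rx":0,"ry":0,"rz":0,"tx":0,"ty":0,"tz":-0.5,"grip":-0.31},{"rx":0,"ry":0,"rz":0,"tx":0,"ty":0,"tz":-0.5,"grip":-0.4},{"rx":0,"ry":0,"rz":0,"tx":0,"ty":0,"tz":-0.5,"grip":-0.5},{"rx":0,"ry":0,"rz":0,"tx":0,"ty":0,"tz":-0.5,"grip":-0.7},{"rx":0,"ry":0,"rz":0,"tx":0,"ty":0,"tz":-0.5,"grip":-1},{"rx":0,"ry":0,"rz":0,"tx":0,"ty":0,"tz":-0.5,"grip":-1},{"rx":0,"ry":0,"rz":0,"tx":0,"ty":0,"tz":-0.5,"grip":-1},{"rx":0,"ry":0,"rz":0,"tx":0,"ty":0,"tz":-0.5,"grip":-1}]'
python3 s8.py
```

```text
time: 27.9
position: [0.6084, -0.0229, 0.041]
tool_rot: [[0.963, 0.076, 0.258], [0.071, -0.997, 0.029], [0.259, -0.01, -0.966]]
force: [-0.1, 0.2, -0.4]
grip_width: 0.0852
grasp_force: 0.0
tcp [ 0.6084 -0.0229  0.041 ] h 0.073 F [ 0.5 -0.4 -0.2] 0.08537624063987048
1 [(20, 13.1, 46.1), (25, 8.3, 46.9), (30, 6.0, 49.9), (35, 6.0, 50.0), (40, 5.5, 50.0), (45, 4.5, 49.6), (50, 5.7, 46.0), (55, 6.3, 45.7), (60, 7.8, 46.0), (65, 8.9, 45.9), (70, 9.5, 45.9), (75, 10.6, 45.9), (80, 11.3, 45.9), (85, 11.8, 45.9), (90, 12.8, 45.7), (95, 10.9, 42.0), (100, 11.8, 41.6), (105, 11.8, 41.5), (110, 10.8, 41.4)]
-1 [(20, -14.3, 45.8), (25, -9.8, 46.1), (30, -6.6, 49.7), (35, -7.6, 49.7), (40, -8.5, 49.3), (45, -6.6, 46.2), (50, -5.3, 45.8), (55, -6.1, 45.9), (60, -6.6, 45.8), (65, -7.7, 45.7), (70, -9.8, 45.4), (75, -11.4, 44.7), (80, -12.0, 44.6), (85, -12.6, 44.6), (90, -13.3, 1.4), (95, -13.3, 0.7), (100, -13.0, 40.4), (105, -13.1, 40.8), (110, -12.6, 40.5)]
```

```bash
python3 -m creep '[{"rx":0,"ry":0,"rz":0,"tx":-0.4,"ty":-0.04,"tz":1.5,"grip":-1},{"rx":0,"ry":0,"rz":0,"tx":-1,"ty":-0.1,"tz":4,"grip":-1},{"rx":0,"ry":0.1,"rz":0,"tx":-2,"ty":-0.2,"tz":8,"grip":-1},{"rx":0,"ry":0.2,"rz":0,"tx":-3,"ty":-0.2,"tz":12,"grip":-1},{"rx":0,"ry":0.25,"rz":0,"tx":-4,"ty":-0.2,"tz":17,"grip":-1},{"rx":0,"ry":0.25,"rz":0,"tx":-4,"ty":-0.2,"tz":19,"grip":-1},{"rx":0,"ry":0.25,"rz":0,"tx":-4,"ty":-0.2,"tz":19,"grip":-1},{"rx":0,"ry":0.25,"rz":0,"tx":-4,"ty":-0.2,"tz":19,"grip":-1}]'
python3 - <<'E'
from h import *
f=grab('wrist'); P=[]
for v in range(0,330):
    for u in range(0,400):
        if f['depth'][v,u]>.05:
            P.append((*dp(f,u,v,0),f['color'][v,u].mean()))
P=np.array(P); p=P[(P[:,2]>.046)&(P[:,2]<.06)&(abs(P[:,0]-.62)<.12)&(abs(P[:,1]+.02)<.06)]
d=p[(p[:,0]>.60)]
h=.07; R=np.array([[np.cos(h),np.sin(h)],[-np.sin(h),np.cos(h)]])
q=(p[:,:2]-[.6465,-.0195])@R.T*1000
for x in range(-100,20,10):
    w=q[abs(q[:,0]-x)<5]
    if len(w)>5: print(x,len(w),np.round([w[:,1].min(),w[:,1].max()],1),np.round(np.median(p[abs(q[:,0]-x)<5][:,2])*1000,1))
print('ends',q[:,0].min(),q[:,0].max())
r=P[(abs(P[:,2]-.075)<.006)&(np.hypot(P[:,0]-.6535,P[:,1]-.2635)<.065)]; print('ring',len(r),np.percentile(r[:,2],[5,50,95]))
A=np.c_[r[:,:2]-[.6535,.2635],np.ones(len(r))]; print(np.linalg.lstsq(A,r[:,2],rcond=None)[0])
E
```

```text
time: 28.75
position: [0.5683, -0.0251, 0.2308]
tool_rot: [[0.997, 0.071, 0.011], [0.07, -0.997, 0.029], [0.013, -0.028, -1.0]]
force: [-0.1, 0.0, 0.3]
grip_width: 0.0859
grasp_force: 0.0
-90 149 [-36.   34.7] 49.8
-80 152 [-35.7  34.5] 49.9
-70 162 [-34.2  33.2] 50.0
-60 162 [-32.8  31.9] 49.8
-50 166 [-32.7  31.7] 49.8
-40 158 [-31.3  29.4] 49.9
-30 124 [-30.   29.3] 48.9
-20 76 [-21.2  21.5] 46.4
-10 182 [-16.7  16. ] 49.6
0 209 [-11.2  12.5] 50.0
10 86 [-10.1  10.5] 46.8
ends -95.24674357432602 57.48059017792948
ring 912 [0.06991351 0.07480325 0.07676751]
[0.00247445 0.00972212 0.07446502]
```

Pliers lie flat at their original place (within about 1 mm), and the ring is flat in the groove with its underside about 70 mm high.

```bash
python3 -c "
from bench import robot
print(robot.job_done())"
```

```text
the job is handed in; nothing more can be done
None
```

The job is handed in at about 29 s on the clock: last readings showed the ring contracted flat in the groove and the pliers back on their cradle about 1 mm from where they started; no verdict was returned. Pulling the tips out took several tries because they first caught in the eyes, tilting the ring slightly before it settled flat again.

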